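# Open the welding shop's combination strongbox

## Robot

A 6-joint arm with a two-finger parallel gripper is mounted at the origin on the work surface. World frame = base frame: x ahead of the robot, y to its left, z up, the work surface at z = 0. Lengths are in m, angles in degrees, forces in N, time in s.
With the tool pointing down it reaches from about 0.275 to 0.775 m from the base axis. Payload 14.6 kg.
Tool frame: the origin (TCP) lies at the very end of the fingers, on their centre line; the grasp point (between the pads) lies 19 mm behind it (ctrl.pinch_z is the distance from the TCP to the grasp point, in m); z points along the fingers, y is the line along which they close (so a half turn about z gives the same grasp; the last joint's range is limited). The gripper opens to 85 mm and grips with 20 to 120 N. Pads are 22 mm wide; open, the fingers measure 114 mm over their backs; the gripper's body (76 mm by 85 mm) begins 54 mm behind the grasp point. The pads swing forward as they close: fully open they stand 13 mm farther back than shut.
Start: joints at [-81.205, 15.075, -2.767, 72.158, 0, 81.102], TCP at [0.16, -0.5, 0.231] pointing down, gripper open.
Joint ranges: [-151.79, 151.79], [-50.71, 97.33], [-67.44, 78.34], [-121.81, 120.89], [-77.56, 73.72], [-180, 180]. Speed limits (degrees/s): [108.29, 108.29, 147.25, 159.86, 180, 180].

## Interface

Orientations are given as a 3x3 rotation matrix whose columns are the frame's x, y, z axes.
In Python, from cell import ctrl, eyes, ticket gives the robot as it stands.
- The arm moves only by the tool move_arm, never from a script. Its argument "series" is a list of rows, each an object of numbers: "tx", "ty", "tz": the shift along the tool's x, y, z in cm; "ax", "ay", "az": the turn, a rotation vector about the tool's x, y, z in degrees; "jaw": the finger opening in cm, from 0 to 8.54. A call has exactly 5 rows; each row shifts and turns the commanded pose from where the row before left it, along the tool's axes as they then stand; what a row does not reach is not made up. A row lasts 1/10 s, in which the tool goes at most 50 mm and 8.59 degrees, less where a joint would pass 70% of its speed; a pose out of reach is approached as far as the arm can. A call is refused whole if a number of a shift passes 5 or a number of a turn 8.59, either way. A call with a gripper value outside its range is refused whole. The fingers move at their own pace and stop on an object; the grip force is fixed at half the most. Time passes only in rows, so rows that do not move let the fingers close, or fill a call up. It gives the time, the measured TCP pose, the force, the opening and the grip force at its end, in the units of the state.
- ctrl.get_state(): the state, without advancing time (a new reading comes with each control period).
- eyes.camera(name): name is "scene" or "top" or "wrist"; returns the picture (420x560x3 uint8, red, green, blue); there is no depth.
- eyes.calibration(name): a dict with "K" (3x3 intrinsics, pixels), "distortion" ([k1, k2, p1, p2, k3] as OpenCV has them; the pictures are not rectified), "cam_to_world" (4x4, takes a point from camera to world coordinates). Camera axes: x right, y up, looking along -z (the intrinsics and any distortion apply to the point x, -y, -z); pixel columns grow to the right and rows downward; lengths in m; the calibration is good to about 2 mm. A picture is of the moment at which its call begins: read the wrist's pose just before it. calibration takes no time and is no camera call; for the wrist camera it gives the pose at the moment of the call.
- ticket.close_job(): hands the job in; it is judged then, once.
The state is a dict: "time": time; "qpos": joint angles; "qvel": joint speeds; "joint_efforts": joint torques, N m; "tcp_pos": TCP position; "tool_rot": TCP orientation; "wrist_force": force on the tool from outside, world axes, zero at the start; "torque": the same for the moment, N m; "finger_gap": opening from 0.0 (shut) to 1.0 (fully open); "grip_force": force on a finger pad.
Only numpy, scipy, OpenCV 4.12 (cv2) and the standard library are available. Lean on these libraries where they do the work, as an engineer would, in place of code of your own. Each camera call takes 0.05 s, during which the arm holds its last target. There are 200 camera calls.

## Task

Open the green strongbox on the welding bench; its combination is 30 - 5 - 25: turn the dial clockwise at least two full turns and stop at 30, turn it back anticlockwise past 5 once and stop when 5 comes up the second time, then clockwise straight to 25. Slide the black bolt knob fully towards the dial, then swing the lid up by its handle until it stands at least two thirds of the way to upright, and leave it open. Leave the other things on the bench where they are.

Things in the scene. Friction and masses are not known exactly. Their poses are not given: they have to be found in the camera images.
- strongbox: Dark green steel strongbox, screwed to the bench: 240 mm deep (x), 320 mm wide (y), 110 mm high without its lid. Origin: centre of its underside on the bench. Its x axis points from its front (handle side, towards the robot) to the hinge side at the back, y to the left, z up. Its lid is a flat panel 248 x 328 mm, 6 mm thick, top face 117 mm above the bench when shut.
- dial_axis (a point): Centre of the dial's black face (80 mm across) on the lid, 129 mm above the bench while shut; 20 mm to the back and 30 mm to the left of the strongbox's middle. It does not turn with the dial: its axes are the lid's. Around the dial lies a fixed dark metal ring, 100 mm across, its top 6 mm below the dial face. The dial turns endlessly either way and stays where it is left.
- dial_wing (a point): Centre of the dial's wing grip, 12 mm above the dial face; turns with the dial. A straight bright bar across the dial, 72 mm long, 12 mm thick, 24 mm high (top 153 mm above the bench), with a round hub 20 mm across, 16 mm high. A shut gripper can push it round by either end, 1 to 4 N. Half of its top bears a red stripe that points to the red zero mark on the dial's rim.
- dial_zero (a point): Red end of the wing grip, 36 mm from the dial's axis, 12 mm above the dial face; turns with the dial, x axis pointing outward through the red zero mark. Number set = anticlockwise angle (from above) of this axis from the strongbox's +x, divided by 9 degrees: 0 to 39. Anticlockwise raises it.
- dial_index (a point): Fixed yellow index mark on the ring, on the dial's far side (strongbox +x), 48 mm from the dial's axis. The dial has 40 white marks, 9 degrees apart, every fifth one long, numbered 0 to 39 clockwise round the face from the red zero mark. Each stop is good to one number either side; overshooting the first or second number cannot be made good by turning back a little.
- bolt_knob (a point): Centre, half-way up, of the round black bolt knob, 20 mm across, standing 26 mm above the lid's top face (to 143 mm above the bench), 122 mm to the right of the dial's axis. It slides to the left, towards the dial (strongbox +y). Nothing else stands within 55 mm of it on the lid.
- bolt (a joint): Travel of the bolt knob towards the dial, m: 0 = shot (locked), 0.016 = fully drawn. Unless the combination is in, it stops after 2 to 4 mm. It takes about 3 N and stays where it is left. Drawn more than 11 mm it frees the lid and catches the dial.
- handle (a point): Middle of the lid's bow handle: a round steel bar 12 mm thick, 110 mm long between its posts, along the strongbox's y, near the lid's front edge, 162 mm above the bench while shut, 39 mm clear above the lid. It lies 215 mm in front of the hinge line and 51 mm above it. Its axes are the lid's.
- hinge_mid (a point): Middle of the lid's hinge line, which runs along the strongbox's y axis at the top of its back wall, 111 mm above the bench.
- lid (a joint): Angle of the lid, rad: 0 = shut, grows as its front edge rises, 1.57 = upright, stop at 1.65. Friction stays hold it at any angle; lifting at the handle takes about 8 to 12 N.
- tin_mid (a point): Bystander, to be left alone: open steel tin, 100 mm across, 118 mm tall. Point: its centre.
- hammer_grip (a point): Bystander, to be left alone: hammer with wooden handle, 260 mm long. Point: middle of its handle.
- spray_can_mid (a point): Bystander, to be left alone: spray can with blue label, 66 mm across, 190 mm tall. Point: its centre.
- tube_offcut_mid (a point): Bystander, to be left alone: dark square steel tube offcut, 180 x 30 x 30 mm. Point: its centre.
- tape_measure_mid (a point): Bystander, to be left alone: black tape measure with green discs, 70 x 36 x 62 mm. Point: its centre.
- magnet_square_mid (a point): Bystander, to be left alone: red arrow-shaped welding magnet, 128 x 85 mm, 18 mm thick. Point: its centre.

How it is judged:
By the outcome, as a careful person would: the job done as asked, in the order asked, and still so for the second after the job is handed in, with the robot touching nothing.
It also fails if it takes over 67 s, if anything falls off the work surface, if the arm or the gripper's body presses on something with over 40 N, if the wrist force passes 120 N, or if a joint passes its speed limit or range.

## Working session

There is one attempt and no reset: what is moved stays moved. The work goes in short steps, Python scripts to look and compute and a tool call to move; the robot and the scene stay as the last step left them, time stands still between calls to the robot, and variables do not carry over. Pictures are saved under pics/ and viewed, at most 11 in all, crops included, and the job is handed in when it is done.

Besides the shell and the picture viewer there is one more tool, called after ">>>" by a JSON object that holds its "name" and its "arguments". move_arm: Moves the arm, as the interface text tells. Its arguments: {"type":"object","properties":{"series":{"type":"array"}},"required":["series"]}

```bash
mkdir -p pics; ls; python3 - <<'E'
from cell import ctrl, eyes
import cv2, numpy as np
s=ctrl.get_state(); print(s)
for n in("top","scene"):
    im=eyes.camera(n); cv2.imwrite(f"pics/{n}0.png",im[:,:,::-1])
    c=eyes.calibration(n); print(n,np.round(c["K"],1).tolist(),c["distortion"],np.round(c["cam_to_world"],3).tolist())
E
```

```text
pics
{'time': 0.0, 'qpos': array([-8.12056793e+01,  1.50986582e+01, -2.80329316e+00,  7.21584300e+01,
        2.11881685e-03,  8.11003000e+01]), 'qvel': array([-0.01165972, -0.07815056, -0.14000068, -0.07684337, -0.04375349,
        0.08659233]), 'joint_efforts': array([ 4.52229477e-03, -6.37628818e+01,  3.84557605e+01,  1.40933442e-02,
        3.10387686e-04, -8.10798042e-05]), 'tcp_pos': array([ 0.15951412, -0.49989731,  0.2308297 ]), 'tool_rot': array([[ 9.52693223e-01,  3.03933558e-01, -1.24575724e-04],
       [ 3.03933518e-01, -9.52692668e-01,  1.04711691e-03],
       [ 1.99571590e-04, -1.03544392e-03, -9.99999444e-01]]), 'wrist_force': array([-0.18190217,  0.79918755, -0.21540409]), 'torque': array([-0.09225718, -0.02138244,  0.00015186]), 'grip_force': 0.0, 'finger_gap': 0.9973044208229461}
top [[418.1, 0.0, 281.7], [0.0, 418.1, 210.4], [0.0, 0.0, 1.0]] [-0.02071192  0.          0.          0.          0.        ] [[-0.022, 0.993, -0.113, 0.453], [-0.999, -0.018, 0.031, 0.058], [0.029, 0.114, 0.993, 1.122], [0.0, 0.0, 0.0, 1.0]]
scene [[382.1, 0.0, 282.1], [0.0, 382.1, 207.6], [0.0, 0.0, 1.0]] [-0.03783519  0.          0.          0.          0.        ] [[0.539, -0.564, 0.626, 1.141], [0.842, 0.346, -0.414, -0.336], [0.017, 0.75, 0.661, 0.741], [0.0, 0.0, 0.0, 1.0]]
```

View pics/top0.png

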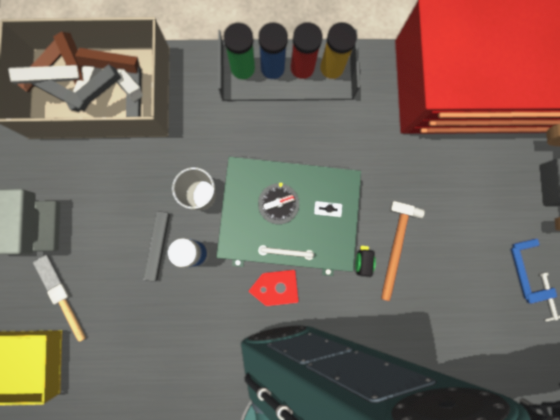

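View pics/scene0.png

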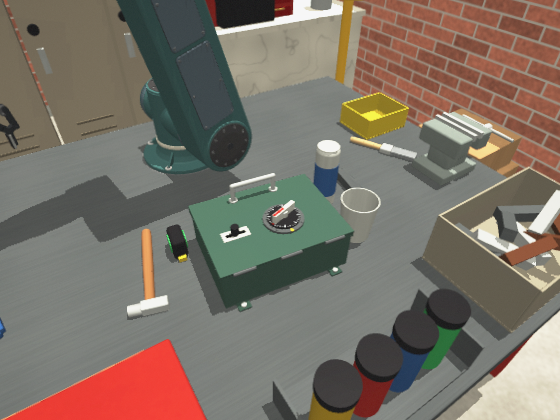

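The top view shows the lid's corners near (228,158), (360,170), (355,270) and (218,258). The dial is at about (279,203), its red stripe points right and slightly up, and the yellow index is at (281,185). The bolt knob is at (328,209) and the handle runs from (262,251) to (310,255). The spray can (185,252) and tin (193,188) stand to the left, and the tape measure is at (366,262).

```bash
cat > h.py <<'E'
import cv2, numpy as np
from cell import ctrl, eyes
def shot(n):
    c=eyes.calibration(n); return eyes.camera(n), c
def ray(c,uv):
    p=cv2.undistortPoints(np.array(uv,float).reshape(-1,1,2),np.array(c["K"]),np.array(c["distortion"])).reshape(-1,2)
    T=np.array(c["cam_to_world"]); d=np.c_[p[:,0],-p[:,1],-np.ones(len(p))]@T[:3,:3].T
    return T[:3,3],d
def onz(c,uv,z):
    o,d=ray(c,uv); return o+d*((z-o[2])/d[:,2])[:,None]
def px(c,P):
    T=np.linalg.inv(np.array(c["cam_to_world"])); q=np.atleast_2d(P)@T[:3,:3].T+T[:3,3]
    q=q*[1,-1,-1]; return cv2.projectPoints(q,np.zeros(3),np.zeros(3),np.array(c["K"]),np.array(c["distortion"]))[0].reshape(-1,2)
def blobs(m,amin=5):
    n,l,s,ce=cv2.connectedComponentsWithStats(m.astype(np.uint8)); return [(int(s[i,4]),ce[i]) for i in range(1,n) if s[i,4]>=amin]
def masks(im):
    h=cv2.cvtColor(im,cv2.COLOR_RGB2HSV).astype(int); H,S,V=h[...,0],h[...,1],h[...,2]
    return dict(red=((H<8)|(H>172))&(S>130)&(V>80),yel=(H>20)&(H<35)&(S>130)&(V>110),grn=(H>60)&(H<90)&(S>70)&(V>30),wht=(S<50)&(V>150))
E
python3 - <<'E'
from h import *
im=cv2.imread("pics/top0.png")[:,:,::-1].copy(); c=eyes.calibration("top"); m=masks(im)
g=m["grn"].copy(); g[:140]=0;g[285:]=0;g[:,:205]=0;g[:,375:]=0
k=max(cv2.findContours(cv2.morphologyEx(g.astype(np.uint8),cv2.MORPH_OPEN,np.ones((5,5))),0,2)[0],key=cv2.contourArea)
print(cv2.contourArea(k)); q=cv2.approxPolyDP(cv2.convexHull(k),6,True).reshape(-1,2); print(q.tolist())
print(np.round(onz(c,q,.117),4).tolist())
roi=np.zeros(g.shape,bool); roi[165:275,215:360]=1
for n,z in(("red",.153),("yel",.123),("wht",.153)):
    for a,ce in blobs(m[n]&roi,3): print(n,a,ce.round(1),onz(c,ce,z)[0].round(4))
E
```

```text
79.5
[[361, 254], [355, 269]]
[[0.4584, -0.1622, 0.117], [0.4229, -0.1463, 0.117]]
red 121 [281.2 272.5] [0.4198 0.0316 0.153 ]
yel 7 [280.3 184. ] [0.6312 0.0286 0.123 ]
wht 148 [274.6 203.4] [0.5801 0.0437 0.153 ]
wht 383 [327.4 208.7] [ 0.5653 -0.0796  0.153 ]
wht 9 [225.6 206.3] [0.5752 0.158  0.153 ]
wht 4 [223.  211.5] [0.5633 0.164  0.153 ]
wht 4 [229.5 212.5] [0.5606 0.1489 0.153 ]
wht 3 [231.7 211.3] [0.5633 0.1439 0.153 ]
wht 3 [225.3 212.7] [0.5604 0.1586 0.153 ]
wht 6 [235.3 216.3] [0.5514 0.1355 0.153 ]
wht 582 [229.8 245.6] [0.4839 0.1489 0.153 ]
wht 5 [239.4 219.2] [0.5446 0.1261 0.153 ]
wht 5 [242.  223.4] [0.5347 0.1202 0.153 ]
wht 4 [247.  226.5] [0.5273 0.1087 0.153 ]
wht 3 [236.3 228.3] [0.5235 0.1334 0.153 ]
wht 8 [242.6 232.8] [0.513 0.119 0.153]
wht 4 [232.5 234. ] [0.5105 0.1424 0.153 ]
wht 25 [247.3 240.7] [0.4943 0.1085 0.153 ]
wht 586 [282.6 251.5] [0.4679 0.0274 0.153 ]
wht 25 [249.7 255.1] [0.4612 0.1033 0.153 ]
wht 11 [253.7 257.6] [0.4552 0.0942 0.153 ]
wht 35 [327.8 271.3] [ 0.4203 -0.0756  0.153 ]
```

```bash
python3 - <<'E'
from h import *
im=cv2.imread("pics/top0.png")[:,:,::-1].copy(); c=eyes.calibration("top")
h=cv2.cvtColor(im,cv2.COLOR_RGB2HSV); print(h[190,240],h[240,340],h[200,286],h[203,270],im[200,283:296].tolist())
g=(h[...,0]>62)&(h[...,0]<88)&(h[...,1]>80)&(h[...,2]>60)
g=cv2.morphologyEx(g.astype(np.uint8),cv2.MORPH_CLOSE,np.ones((3,3)))
n,l,s,ce=cv2.connectedComponentsWithStats(g,connectivity=4)
k=max(cv2.findContours((l==l[225,300]).astype(np.uint8),0,2)[0],key=cv2.contourArea)
r=cv2.minAreaRect(k); print(cv2.contourArea(k))
q=cv2.approxPolyDP(cv2.convexHull(k),5,True).reshape(-1,2); print(q.tolist(),onz(c,q,.117).round(4).tolist())
cv2.imwrite("pics/crop.png",cv2.resize(im[145:285,200:370],None,fx=4,fy=4,interpolation=cv2.INTER_CUBIC)[:,:,::-1])
E
```

```text
[ 68  53 155] [ 70  59 143] [  2  77 240] [120   1 239] [[241, 120, 114], [242, 138, 134], [241, 160, 157], [240, 172, 168], [237, 181, 176], [233, 195, 190], [228, 201, 195], [219, 194, 186], [197, 178, 171], [170, 160, 154], [146, 138, 130], [121, 112, 106], [110, 106, 103]]
230943.0
[[559, 0], [559, 419], [0, 419], [0, 0]] [[1.118, -0.7246, 0.117], [0.0591, -0.6187, 0.117], [0.1007, 0.679, 0.117], [1.1219, 0.7351, 0.117]]
```

View pics/crop.png

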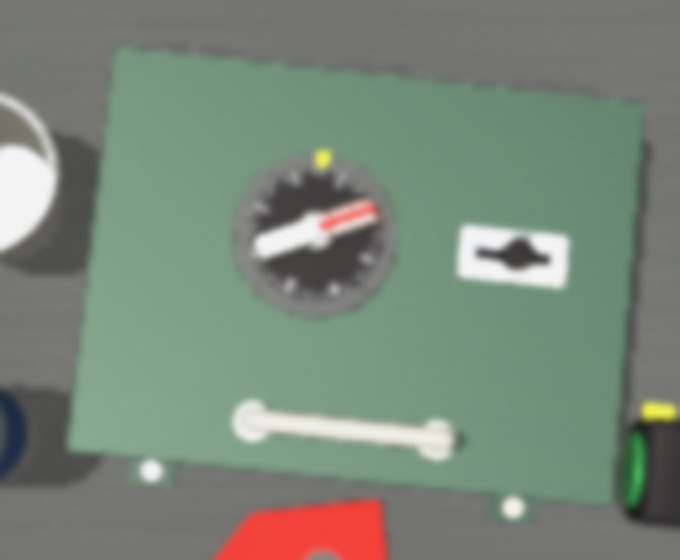

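The enlarged crop shows the lid's corners at (117,48), (643,102), (617,503) and (70,450), the index at (323,158), and the dial ring's centre near (315,235). The wing runs from (258,245) to the red end at (376,210), the knob is at (518,253), and the handle posts are at (252,421) and (438,440).

```bash
python3 - <<'E'
from h import *
c=eyes.calibration("top"); f=lambda L,z:onz(c,np.array(L)/4+[199.6,144.6],z)[:,:2]
q=f([(117,48),(643,102),(617,503),(70,450)],.117)
print(q.round(4).tolist(),[round(float(np.linalg.norm(q[i]-q[i-1])),4) for i in range(4)])
loc=np.array([(124,164),(124,-164),(-124,-164),(-124,164)])/1000
pts=[(q,loc),(f([(323,158)],.123),[(.068,.03)]),(f([(317,233)],.153),[(.02,.03)]),(f([(252,421),(438,440)],.16),[(-.095,.055),(-.095,-.055)]),(f([(518,243)],.143),[(.02,-.092)])]
W=np.vstack([a for a,_ in pts]);L=np.vstack([b for _,b in pts])
w=W-W[:4].mean(0);
def fit(W,L):
    a=W.mean(0);b=L.mean(0);H=(L-b).T@(W-a);th=np.arctan2(H[0,1]-H[1,0],H[0,0]+H[1,1])
    R=np.array([[np.cos(th),-np.sin(th)],[np.sin(th),np.cos(th)]]);return th,a-R@b,R
for sel in (slice(0,4),slice(4,None),slice(None)):
    th,t,R=fit(W[sel],L[sel]);print(np.degrees(th),t.round(4),((W-(L@R.T+t))*1000).round(1).tolist())
wg=f([(258,245),(376,210)],.153);d=wg[1]-wg[0];print("wing",np.linalg.norm(d),((np.degrees(np.arctan2(d[1],d[0])-th))%360)/9)
E
```

```text
[[0.7024, 0.153], [0.6638, -0.1695], [0.4198, -0.1434], [0.4584, 0.1826]] [0.2458, 0.3248, 0.2454, 0.3282]
-6.691354238952624 [0.5611 0.0057] [[-1.0, -1.1], [-1.4, 2.1], [1.0, -0.6], [1.3, -0.4], [-1.2, 0.9], [-3.2, 0.6], [-0.7, 2.0], [-1.0, 4.9], [4.2, 2.6]]
-6.4793020420420495 [0.5607 0.008 ] [[-0.0, -4.0], [-1.6, -0.5], [0.8, -2.4], [2.4, -2.3], [-0.7, -1.6], [-2.7, -1.7], [-0.1, 0.1], [-0.7, 3.0], [4.3, 0.3]]
-6.676664341428238 [0.5609 0.0069] [[-0.7, -2.4], [-1.2, 0.9], [1.1, -1.8], [1.6, -1.6], [-1.0, -0.4], [-3.0, -0.6], [-0.5, 0.8], [-0.8, 3.7], [4.4, 1.4]]
wing 0.07208728636355148 32.47889392702235
```

```bash
cat >> h.py <<'E'
TH=np.radians(-6.7); B=np.array([.561,.0065])
RB=np.array([[np.cos(TH),-np.sin(TH)],[np.sin(TH),np.cos(TH)]])
def box(x,y): return RB@[x,y]+B
def plan(p1,ang,n):
    "n even rows to world p1 with the tool x heading at ang deg (tool down)"
    s=ctrl.get_state(); R=s["tool_rot"].copy(); p=s["tcp_pos"]
    a0=np.degrees(np.arctan2(R[1,0],R[0,0])); da=(ang-a0+180)%360-180
    step=(np.array(p1)-p)/n
    for i in range(n):
        a=np.radians(a0+da*i/n); t=np.array([np.cos(a)*step[0]+np.sin(a)*step[1],np.sin(a)*step[0]-np.cos(a)*step[1],-step[2]])*100
        print(t.round(2).tolist(),round(-da/n,2))
E
python3 - <<'E'
from h import *
d=box(.02,.03); print(d); plan([*d,.231],83.3,15)
E
```

```text
[0.58436354 0.0339617 ]
[3.78, -2.53, -0.0] -4.37
[3.96, -2.23, -0.0] -4.37
[4.12, -1.93, -0.0] -4.37
[4.26, -1.61, -0.0] -4.37
[4.37, -1.28, -0.0] -4.37
[4.45, -0.94, -0.0] -4.37
[4.51, -0.6, -0.0] -4.37
[4.54, -0.25, -0.0] -4.37
[4.55, 0.09, -0.0] -4.37
[4.53, 0.44, -0.0] -4.37
[4.48, 0.79, -0.0] -4.37
[4.41, 1.12, -0.0] -4.37
[4.31, 1.46, -0.0] -4.37
[4.19, 1.78, -0.0] -4.37
[4.04, 2.1, -0.0] -4.37
```

>>> {"name": "move_arm", "arguments": {"series": [{"tx": 3.78, "ty": -2.53, "az": -4.37, "jaw": 0}, {"tx": 3.96, "ty": -2.23, "az": -4.37, "jaw": 0}, {"tx": 4.12, "ty": -1.93, "az": -4.37, "jaw": 0}, {"tx": 4.26, "ty": -1.61, "az": -4.37, "jaw": 0}, {"tx": 4.37, "ty": -1.28, "az": -4.37, "jaw": 0}]}}

```text
invalid input at $.series[0]: expected keys tx, ty, tz, ax, ay, az, jaw
```

>>> {"name": "move_arm", "arguments": {"series": [{"tx": 4.45, "ty": -0.94, "az": -4.37, "jaw": 0}, {"tx": 4.51, "ty": -0.6, "az": -4.37, "jaw": 0}, {"tx": 4.54, "ty": -0.25, "az": -4.37, "jaw": 0}, {"tx": 4.55, "ty": 0.09, "az": -4.37, "jaw": 0}, {"tx": 4.53, "ty": 0.44, "az": -4.37, "jaw": 0}]}}

```text
invalid input at $.series[0]: expected keys tx, ty, tz, ax, ay, az, jaw
```

>>> {"name": "move_arm", "arguments": {"series": [{"tx": 4.48, "ty": 0.79, "az": -4.37, "jaw": 0}, {"tx": 4.41, "ty": 1.12, "az": -4.37, "jaw": 0}, {"tx": 4.31, "ty": 1.46, "az": -4.37, "jaw": 0}, {"tx": 4.19, "ty": 1.78, "az": -4.37, "jaw": 0}, {"tx": 4.04, "ty": 2.1, "az": -4.37, "jaw": 0}]}}

```text
invalid input at $.series[0]: expected keys tx, ty, tz, ax, ay, az, jaw
```

```bash
python3 - <<'E'
from h import *
im,c=shot("wrist"); s=ctrl.get_state(); cv2.imwrite("pics/w1.png",im[:,:,::-1])
print(s["time"],s["tcp_pos"],s["tool_rot"].round(3).tolist(),s["qpos"].round(1)); plan([*box(.02,.03),.231],83.3,1)
print(np.round(c["cam_to_world"],3).tolist(), np.array(c["K"]).round(1).tolist())
for q in ([.02,.03,.129],[.068,.03,.123],[.02,-.092,.143],[-.095,0,.162]): print(q,px(c,[*box(*q[:2]),q[2]]).round(1))
E
```

```text
0.15 [ 0.1595139  -0.49998009  0.23093244] [[0.953, 0.304, -0.0], [0.304, -0.953, 0.001], [0.0, -0.001, -1.0]] [-81.2  15.1  -2.8  72.2   0.   81.1]
[56.7, -37.96, -0.01] -65.61
[[0.304, 0.915, 0.264, 0.226], [-0.953, 0.292, 0.084, -0.479], [-0.0, -0.277, 0.961, 0.374], [0.0, 0.0, 0.0, 1.0]] [[343.2, 0.0, 280.5], [0.0, 343.2, 208.0], [0.0, 0.0, 1.0]]
[0.02, 0.03, 0.129] [[-1524.4 -2381.3]]
[0.068, 0.03, 0.123] [[-1661.1 -2965.8]]
[0.02, -0.092, 0.143] [[ -893.2 -1942.9]]
[-0.095, 0, 0.162] [[-1485.1 -1661.1]]
```

View pics/w1.png

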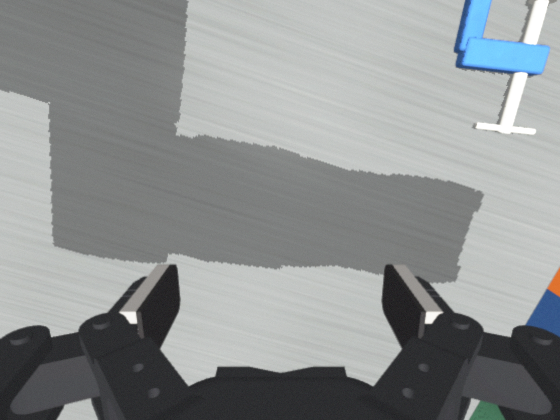

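All keys are required in each row, so nothing moved. This wrist picture shows only bare bench: the open fingertips at the bottom, (170,270) and (390,270), and the clamp at the top right. I'll resend the moves with every key.

>>> {"name": "move_arm", "arguments": {"series": [{"tx": 3.78, "ty": -2.53, "tz": 0, "ax": 0, "ay": 0, "az": -4.37, "jaw": 0}, {"tx": 3.96, "ty": -2.23, "tz": 0, "ax": 0, "ay": 0, "az": -4.37, "jaw": 0}, {"tx": 4.12, "ty": -1.93, "tz": 0, "ax": 0, "ay": 0, "az": -4.37, "jaw": 0}, {"tx": 4.26, "ty": -1.61, "tz": 0, "ax": 0, "ay": 0, "az": -4.37, "jaw": 0}, {"tx": 4.37, "ty": -1.28, "tz": 0, "ax": 0, "ay": 0, "az": -4.37, "jaw": 0}]}}

```text
time: 0.65
tcp_pos: [0.3019, -0.3205, 0.2312]
tool_rot: [[0.769, 0.639, 0.0], [0.639, -0.769, 0.0], [0.0, -0.0, -1.0]]
wrist_force: [0.2, -1.0, 0.1]
finger_gap: 0.143
grip_force: 0.0
```

>>> {"name": "move_arm", "arguments": {"series": [{"tx": 4.45, "ty": -0.94, "tz": 0, "ax": 0, "ay": 0, "az": -4.37, "jaw": 0}, {"tx": 4.51, "ty": -0.6, "tz": 0, "ax": 0, "ay": 0, "az": -4.37, "jaw": 0}, {"tx": 4.54, "ty": -0.25, "tz": 0, "ax": 0, "ay": 0, "az": -4.37, "jaw": 0}, {"tx": 4.55, "ty": 0.09, "tz": 0, "ax": 0, "ay": 0, "az": -4.37, "jaw": 0}, {"tx": 4.53, "ty": 0.44, "tz": 0, "ax": 0, "ay": 0, "az": -4.37, "jaw": 0}]}}

```text
time: 1.15
tcp_pos: [0.4437, -0.1424, 0.2313]
tool_rot: [[0.476, 0.879, 0.0], [0.879, -0.476, -0.0], [-0.0, 0.0, -1.0]]
wrist_force: [1.1, -1.2, 0.2]
finger_gap: 0.0
grip_force: 0.0
```

>>> {"name": "move_arm", "arguments": {"series": [{"tx": 4.48, "ty": 0.79, "tz": 0, "ax": 0, "ay": 0, "az": -4.37, "jaw": 0}, {"tx": 4.41, "ty": 1.12, "tz": 0, "ax": 0, "ay": 0, "az": -4.37, "jaw": 0}, {"tx": 4.31, "ty": 1.46, "tz": 0, "ax": 0, "ay": 0, "az": -4.37, "jaw": 0}, {"tx": 4.19, "ty": 1.78, "tz": 0, "ax": 0, "ay": 0, "az": -4.37, "jaw": 0}, {"tx": 4.04, "ty": 2.1, "tz": 0, "ax": 0, "ay": 0, "az": -4.37, "jaw": 0}]}}

```text
time: 1.65
tcp_pos: [0.5855, 0.0356, 0.2311]
tool_rot: [[0.114, 0.993, -0.0], [0.993, -0.114, -0.0], [-0.0, -0.0, -1.0]]
wrist_force: [0.8, -1.0, -0.0]
finger_gap: -0.002
grip_force: 0.0
```

```bash
python3 - <<'E'
from h import *
im,c=shot("wrist"); s=ctrl.get_state(); cv2.imwrite("pics/w2.png",im[:,:,::-1])
print(s["time"],s["tcp_pos"],s["tool_rot"].round(3).tolist(),s["qpos"].round(1)); plan([*box(.02,.03),.231],83.3,1)
for q in ([.02,.03,.129],[.068,.03,.123],[.02,-.092,.143],[-.095,0,.162]): print(q,px(c,[*box(*q[:2]),q[2]]).round(1))
E
```

```text
1.7 [0.5884251  0.03980721 0.23021915] [[0.107, 0.994, 0.0], [0.994, -0.107, 0.002], [0.002, 0.0, -1.0]] [-4.1 21.6  6.8 75.2  0.1 92. ]
[-0.62, -0.34, -0.08] 0.56
[0.02, 0.03, 0.129] [[279.5 208.4]]
[0.068, 0.03, 0.123] [[342.6 206.4]]
[0.02, -0.092, 0.143] [[279.2 359.1]]
[-0.095, 0, 0.162] [[109.  264.4]]
```

View pics/w2.png

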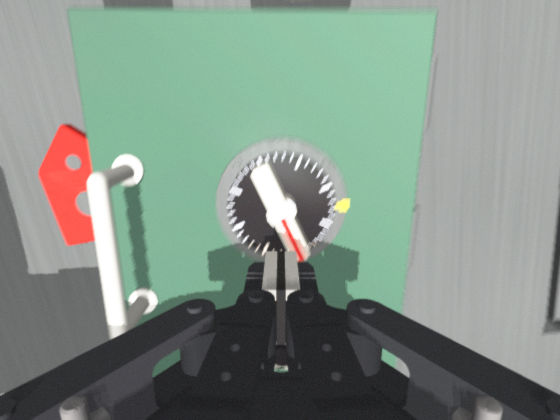

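The wrist view agrees with the estimate: the dial's centre is at about (281,208) against a predicted (280,208), and the yellow index is at (342,205), as predicted. The red end at (302,260) gives a dial reading of about 32.5. The shut fingertip is at (281,262).

```bash
cat >> h.py <<'E'
AX=np.array([*box(.02,.03)])
def number(im,c):
    "dial number from red stripe and bright bar, on the plane of the wing's top"
    R,G,Bl=[im[...,i].astype(int) for i in range(3)]
    def loc(m):
        v,u=np.nonzero(m); w=onz(c,np.c_[u,v],.153)[:,:2]-AX; w=w@RB; return w[np.hypot(*w.T)<.039]
    r=loc((R>120)&(R-G>60)&(R-Bl>60)); w=loc((R>150)&(abs(R-G)<40)&(R-Bl<45))
    a=np.vstack([r,w]); o=a-a.mean(0); e=np.linalg.svd(o,full_matrices=False)[2][0]
    rd=r.mean(0); e=e*np.sign(e@rd) 
    f=lambda x:np.degrees(np.arctan2(x[1],x[0]))%360/9
    return len(r),len(w),"red",round(f(rd),2),"bar",round(f(e),2),"mid",(a.mean(0)*1000).round(1)
E
python3 - <<'E'
from h import *
im=cv2.imread("pics/w2.png")[:,:,::-1].copy(); c=eyes.calibration("wrist"); print(number(im,c)); print(ctrl.get_state()["time"],ctrl.get_state()["tcp_pos"])
plan([*box(-.012,.03),.140],83.3,3)
E
```

```text
(255, 3770, 'red', np.float64(34.9), 'bar', np.float64(34.97), 'mid', array([-1. ,  1.8]))
1.7 [0.5884251  0.03980721 0.23021915]
[-0.2, -1.18, 3.01] 0.19
[-0.2, -1.18, 3.01] 0.19
[-0.21, -1.18, 3.01] 0.19
```

>>> {"name": "move_arm", "arguments": {"series": [{"tx": -0.2, "ty": -1.18, "tz": 0, "ax": 0, "ay": 0, "az": 0.56, "jaw": 0}, {"tx": -0.2, "ty": -1.18, "tz": 0, "ax": 0, "ay": 0, "az": 0, "jaw": 0}, {"tx": -0.2, "ty": -1.18, "tz": 0, "ax": 0, "ay": 0, "az": 0, "jaw": 0}, {"tx": 0, "ty": 0, "tz": 0, "ax": 0, "ay": 0, "az": 0, "jaw": 0}, {"tx": 0, "ty": 0, "tz": 0, "ax": 0, "ay": 0, "az": 0, "jaw": 0}]}}

```text
time: 2.2
tcp_pos: [0.5491, 0.0321, 0.2313]
tool_rot: [[0.127, 0.992, 0.0], [0.992, -0.127, 0.0], [0.0, 0.0, -1.0]]
wrist_force: [-0.1, 0.8, 0.6]
finger_gap: 0.0
grip_force: 0.0
```

```bash
python3 - <<'E'
from h import *
im,c=shot("wrist"); cv2.imwrite("pics/w3.png",im[:,:,::-1]); s=ctrl.get_state(); print(s["tcp_pos"],s["qvel"].round(2),number(im,c))
plan([*box(-.012,.03),.140],83.3,1)
for n in (31,32,33,34): 
    a=np.radians(9*n); print(n,px(c,[*box(.02+.036*np.cos(a),.03+.036*np.sin(a)),.153]).round(),px(c,[*box(.02-.036*np.cos(a),.03-.036*np.sin(a)),.153]).round())
R,G,Bl=[im[...,i].astype(int) for i in range(3)]
print([b for b in blobs((R>120)&(R-G>60)&(R-Bl>60),20)])
E
```

```text
[0.54924994 0.03213858 0.23125975] [-0.01  0.28  0.2  -0.02 -0.06 -0.05] (375, 3146, 'red', np.float64(32.67), 'bar', np.float64(34.92), 'mid', array([4.3, 1.3]))
[0.59, 0.26, 9.13] -0.63
31 [[339. 255.]] [[325. 154.]]
32 [[347. 254.]] [[317. 156.]]
33 [[355. 251.]] [[309. 159.]]
34 [[362. 247.]] [[301. 164.]]
[(5685, array([107.97379068, 181.95831135])), (375, array([343.08533333, 231.088     ]))]
```

View pics/w3.png

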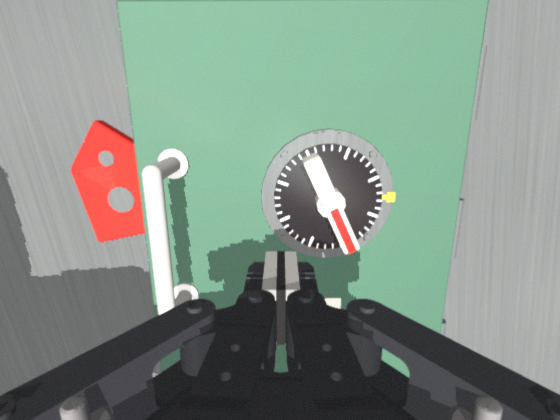

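The settled wrist view shows the wing running from the white end at (310,159) to the red end at (352,251), centred at (331,205) where predicted. The dial reads about 32.7. Next I lower the shut fingers in front of the dial and start pushing clockwise.

>>> {"name": "move_arm", "arguments": {"series": [{"tx": 0.6, "ty": 0.26, "tz": 3, "ax": 0, "ay": 0, "az": -0.6, "jaw": 0}, {"tx": 0, "ty": 0, "tz": 3, "ax": 0, "ay": 0, "az": 0, "jaw": 0}, {"tx": 0, "ty": 0, "tz": 3.1, "ax": 0, "ay": 0, "az": 0, "jaw": 0}, {"tx": 0, "ty": 0, "tz": 0, "ax": 0, "ay": 0, "az": 0, "jaw": 0}, {"tx": 0, "ty": 0, "tz": 0, "ax": 0, "ay": 0, "az": 0, "jaw": 0}]}}

```text
time: 2.75
tcp_pos: [0.5525, 0.0378, 0.1408]
tool_rot: [[0.117, 0.993, -0.0], [0.993, -0.117, 0.0], [-0.0, -0.0, -1.0]]
wrist_force: [-0.1, 0.4, -0.3]
finger_gap: -0.003
grip_force: 0.0
```

>>> {"name": "move_arm", "arguments": {"series": [{"tx": 1.6, "ty": 0.43, "tz": 0, "ax": 0, "ay": 0, "az": 0, "jaw": 0}, {"tx": 1.17, "ty": 1.17, "tz": 0, "ax": 0, "ay": 0, "az": 0, "jaw": 0}, {"tx": 0.43, "ty": 1.6, "tz": 0, "ax": 0, "ay": 0, "az": 0, "jaw": 0}, {"tx": -0.43, "ty": 1.6, "tz": 0, "ax": 0, "ay": 0, "az": 0, "jaw": 0}, {"tx": -1.17, "ty": 1.17, "tz": 0, "ax": 0, "ay": 0, "az": 0, "jaw": 0}]}}

```text
time: 3.25
tcp_pos: [0.6151, 0.0479, 0.1416]
tool_rot: [[0.115, 0.993, 0.002], [0.993, -0.115, 0.0], [0.001, 0.002, -1.0]]
wrist_force: [-1.6, 1.7, 0.5]
finger_gap: 0.001
grip_force: 1.1
```

```bash
python3 - <<'E'
from h import *
im,c=shot("wrist"); cv2.imwrite("pics/w4.png",im[:,:,::-1]); s=ctrl.get_state(); w=RB.T@(s["tcp_pos"][:2]-AX)*1000
print(s["tcp_pos"],w,np.degrees(np.arctan2(w[1],w[0])),np.hypot(*w),s["wrist_force"],number(im,c))
E
```

```text
[0.6160795  0.04536844 0.14122397] [30.16853308 15.02915866] 26.48126173620862 33.704836424471516 [ 0.95764205 -0.43670362  0.93894609] (194, 3479, 'red', np.float64(19.79), 'bar', np.float64(20.84), 'mid', array([-10.7,  13.1]))
```

View pics/w4.png

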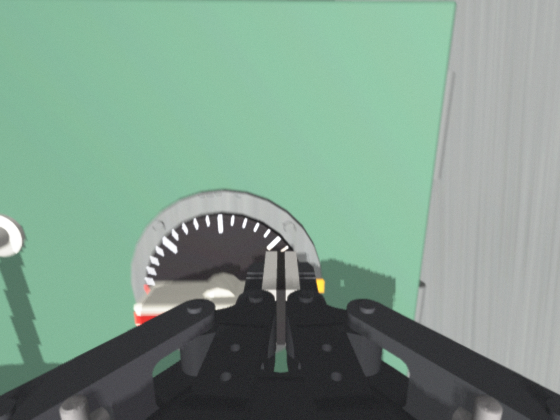

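The fingertip at (281,260) is pushing the white end: the dial now reads about 20 and the force is under 2 N. I'll carry on round the circle.

>>> {"name": "move_arm", "arguments": {"series": [{"tx": -1.6, "ty": 0.43, "tz": 0, "ax": 0, "ay": 0, "az": 0, "jaw": 0}, {"tx": -1.6, "ty": -0.43, "tz": 0, "ax": 0, "ay": 0, "az": 0, "jaw": 0}, {"tx": -1.17, "ty": -1.17, "tz": 0, "ax": 0, "ay": 0, "az": 0, "jaw": 0}, {"tx": -0.43, "ty": -1.6, "tz": 0, "ax": 0, "ay": 0, "az": 0, "jaw": 0}, {"tx": 0.43, "ty": -1.6, "tz": 0, "ax": 0, "ay": 0, "az": 0, "jaw": 0}]}}

```text
time: 3.8
tcp_pos: [0.5639, 0.0066, 0.1408]
tool_rot: [[0.119, 0.993, 0.001], [0.993, -0.119, -0.001], [-0.001, 0.001, -1.0]]
wrist_force: [1.3, -0.1, 0.6]
finger_gap: -0.002
grip_force: 0.7
```

>>> {"name": "move_arm", "arguments": {"series": [{"tx": 1.17, "ty": -1.17, "tz": 0, "ax": 0, "ay": 0, "az": 0, "jaw": 0}, {"tx": 1.6, "ty": -0.43, "tz": 0, "ax": 0, "ay": 0, "az": 0, "jaw": 0}, {"tx": 1.6, "ty": 0.43, "tz": 0, "ax": 0, "ay": 0, "az": 0, "jaw": 0}, {"tx": 1.17, "ty": 1.17, "tz": 0, "ax": 0, "ay": 0, "az": 0, "jaw": 0}, {"tx": 0.43, "ty": 1.6, "tz": 0, "ax": 0, "ay": 0, "az": 0, "jaw": 0}]}}

```text
time: 4.3
tcp_pos: [0.5878, 0.0683, 0.1401]
tool_rot: [[0.115, 0.993, -0.001], [0.993, -0.115, 0.0], [0.0, -0.001, -1.0]]
wrist_force: [-2.6, -0.0, 0.1]
finger_gap: 0.002
grip_force: 1.3
```

>>> {"name": "move_arm", "arguments": {"series": [{"tx": -0.43, "ty": 1.6, "tz": 0, "ax": 0, "ay": 0, "az": 0, "jaw": 0}, {"tx": -1.17, "ty": 1.17, "tz": 0, "ax": 0, "ay": 0, "az": 0, "jaw": 0}, {"tx": -1.6, "ty": 0.43, "tz": 0, "ax": 0, "ay": 0, "az": 0, "jaw": 0}, {"tx": -1.6, "ty": -0.43, "tz": 0, "ax": 0, "ay": 0, "az": 0, "jaw": 0}, {"tx": -1.17, "ty": -1.17, "tz": 0, "ax": 0, "ay": 0, "az": 0, "jaw": 0}]}}

```text
time: 4.8
tcp_pos: [0.5969, 0.0029, 0.1402]
tool_rot: [[0.118, 0.993, 0.001], [0.993, -0.118, -0.0], [-0.0, 0.001, -1.0]]
wrist_force: [3.9, 1.5, -1.2]
finger_gap: 0.004
grip_force: 1.5
```

```bash
cat >> h.py <<'E'
def rep(n):
    im,c=shot("wrist"); cv2.imwrite(f"pics/{n}.png",im[:,:,::-1]); s=ctrl.get_state(); w=RB.T@(s["tcp_pos"][:2]-AX)*1000
    print(s["time"],s["tcp_pos"].round(4),"rel",w.round(1),"phi",np.degrees(np.arctan2(w[1],w[0])).round(1),"r",np.hypot(*w).round(1),s["wrist_force"].round(1),number(im,c))
E
python3 -c "
from h import *
rep('w5')"
```

```text
4.85 [0.5948 0.0019 0.1405] rel [ 14.1 -30.6] phi -65.3 r 33.7 [ 4.  -2.3  0.3] (1064, 13070, 'red', np.float64(9.51), 'bar', np.float64(10.42), 'mid', array([-1.5,  6.1]))
```

>>> {"name": "move_arm", "arguments": {"series": [{"tx": -0.43, "ty": -1.6, "tz": 0, "ax": 0, "ay": 0, "az": 0, "jaw": 0}, {"tx": 0.43, "ty": -1.6, "tz": 0, "ax": 0, "ay": 0, "az": 0, "jaw": 0}, {"tx": 1.17, "ty": -1.17, "tz": 0, "ax": 0, "ay": 0, "az": 0, "jaw": 0}, {"tx": 1.6, "ty": -0.43, "tz": 0, "ax": 0, "ay": 0, "az": 0, "jaw": 0}, {"tx": 1.6, "ty": 0.43, "tz": 0, "ax": 0, "ay": 0, "az": 0, "jaw": 0}]}}

```text
time: 5.35
tcp_pos: [0.5576, 0.0543, 0.1406]
tool_rot: [[0.117, 0.993, -0.001], [0.993, -0.117, -0.001], [-0.001, -0.0, -1.0]]
wrist_force: [-1.9, -2.3, 0.8]
finger_gap: -0.001
grip_force: 1.4
```

```bash
python3 -c "
from h import *
rep('w6')"
```

```text
5.4 [0.5589 0.0564 0.1404] rel [-27.9  19.3] phi 145.3 r 33.9 [-3.9  0.8  1.3] (0, 3989, 'red', np.float64(nan), 'bar', np.float64(nan), 'mid', array([ 0.1, 18.1]))h.py:38: RuntimeWarning: Mean of empty slice.
  rd=r.mean(0); e=e*np.sign(e@rd)
  ret = um.true_divide(
```

>>> {"name": "move_arm", "arguments": {"series": [{"tx": 0.45, "ty": 0.45, "tz": 0, "ax": 0, "ay": 0, "az": 0, "jaw": 0}, {"tx": 0.45, "ty": 0.5, "tz": 0, "ax": 0, "ay": 0, "az": 0, "jaw": 0}, {"tx": 0, "ty": 0, "tz": 0, "ax": 0, "ay": 0, "az": 0, "jaw": 0}, {"tx": 0, "ty": -0.3, "tz": 0, "ax": 0, "ay": 0, "az": 0, "jaw": 0}, {"tx": 0, "ty": -0.3, "tz": -2, "ax": 0, "ay": 0, "az": 0, "jaw": 0}]}}

```text
time: 5.9
tcp_pos: [0.5618, 0.0616, 0.1586]
tool_rot: [[0.117, 0.993, -0.003], [0.993, -0.117, 0.0], [-0.0, -0.003, -1.0]]
wrist_force: [-0.1, 0.7, 0.9]
finger_gap: 0.001
grip_force: 0.0
```

>>> {"name": "move_arm", "arguments": {"series": [{"tx": 0, "ty": -1, "tz": -3, "ax": 0, "ay": 0, "az": 0, "jaw": 0}, {"tx": -1, "ty": -1, "tz": -3, "ax": 0, "ay": 0, "az": 0, "jaw": 0}, {"tx": -2, "ty": 0, "tz": -1, "ax": 0, "ay": 0, "az": 0, "jaw": 0}, {"tx": 0, "ty": 0, "tz": 0, "ax": 0, "ay": 0, "az": 0, "jaw": 0}, {"tx": 0, "ty": 0, "tz": 0, "ax": 0, "ay": 0, "az": 0, "jaw": 0}]}}

```text
time: 6.4
tcp_pos: [0.5395, 0.0341, 0.2301]
tool_rot: [[0.118, 0.993, 0.0], [0.993, -0.118, 0.0], [0.0, 0.0, -1.0]]
wrist_force: [0.3, 0.7, -0.2]
finger_gap: 0.0
grip_force: 0.0
```

```bash
python3 -c "
from h import *
rep('w7')"
```

```text
6.45 [0.5394 0.0344 0.2297] rel [-44.7  -4.8] phi -173.9 r 45.0 [ 0.5  0.  -0.1] (388, 3443, 'red', np.float64(29.61), 'bar', np.float64(29.1), 'mid', array([4.9, 1.3]))
```

```bash
cat >> h.py <<'E'
def stripe(n):
    im=cv2.imread(f"pics/{n}.png")[:,:,::-1]; c=eyes.calibration("wrist"); R,G,Bl=[im[...,i].astype(int) for i in range(3)]
    v,u=np.nonzero((R>120)&(R-G>60)&(R-Bl>60)); w=(onz(c,np.c_[u,v],.153)[:,:2]-AX)@RB; w=w[np.hypot(*w.T)<.045]
    e=np.linalg.svd(w-w.mean(0),full_matrices=False)[2][0]; e*=np.sign(e@w.mean(0)); t=(w-w.mean(0))@e
    print("stripe",np.degrees(np.arctan2(e[1],e[0]))%360/9,"centre",(w.mean(0)*1000).round(1),"len",np.ptp(t)*1000)
    # yellow index: axis check
    v,u=np.nonzero((R>150)&(G>120)&(Bl<90)); y=(onz(c,np.c_[u,v],.123)[:,:2]-AX)@RB; y=y[abs(y[:,0]-.048)<.02]; y=y[abs(y[:,1])<.02]; print("index rel",y.mean(0)*1000 if len(y) else None)
E
python3 -c "
from h import *
stripe('w7')"
```

```text
stripe 29.518570618605573 centre [ -1.5 -18.5] len 33.809770437875386Traceback (most recent call last):
  File "<string>", line 3, in <module>
    stripe('w7')
    ~~~~~~^^^^^^
  File "h.py", line 50, in stripe
    v,u=np.nonzero((R>150)&(G>120)&(Bl<90)); y=(onz(c,np.c_[u,v],.123)[:,:2]-AX)@RB; y=y[abs(y[:,0]-.048)<.02]; y=y[abs(y[:,1])<.02]; print("index rel",y.mean(0)*1000 if len(y) else None)
                                                ~~~^^^^^^^^^^^^^^^^^^^
  File "h.py", line 10, in onz
    o,d=ray(c,uv); return o+d*((z-o[2])/d[:,2])[:,None]
        ~~~^^^^^^
  File "h.py", line 6, in ray
    p=cv2.undistortPoints(np.array(uv,float).reshape(-1,1,2),np.array(c["K"]),np.array(c["distortion"])).reshape(-1,2)
      ~~~~~~~~~~~~~~~~~~~^^^^^^^^^^^^^^^^^^^^^^^^^^^^^^^^^^^^^^^^^^^^^^^^^^^^^^^^^^^^^^^^^^^^^^^^^^^^^^^
cv2.error: OpenCV(4.12.0) /io/opencv/modules/calib3d/src/undistort.dispatch.cpp:347: error: (-215:Assertion failed) CV_IS_MAT(_src) && CV_IS_MAT(_dst) && (_src->rows == 1 || _src->cols == 1) && (_dst->rows == 1 || _dst->cols == 1) && _src->cols + _src->rows - 1 == _dst->rows + _dst->cols - 1 && (CV_MAT_TYPE(_src->type) == CV_32FC2 || CV_MAT_TYPE(_src->type) == CV_64FC2) && (CV_MAT_TYPE(_dst->type) == CV_32FC2 || CV_MAT_TYPE(_dst->type) == CV_64FC2) in function 'cvUndistortPointsInternal'
```

The dial stands at about 29.5 after more than two clockwise turns, inside the allowed ±1. It coasted a little after the fast push, so I'll slow down towards the end of the anticlockwise turn.

>>> {"name": "move_arm", "arguments": {"series": [{"tx": 0.48, "ty": 1.27, "tz": 3, "ax": 0, "ay": 0, "az": 0, "jaw": 0}, {"tx": 0, "ty": 0, "tz": 3, "ax": 0, "ay": 0, "az": 0, "jaw": 0}, {"tx": 0, "ty": 0, "tz": 2.95, "ax": 0, "ay": 0, "az": 0, "jaw": 0}, {"tx": 0, "ty": 0, "tz": 0, "ax": 0, "ay": 0, "az": 0, "jaw": 0}, {"tx": -0.8, "ty": 0.2, "tz": 0, "ax": 0, "ay": 0, "az": 0, "jaw": 0}]}}

```text
time: 6.95
tcp_pos: [0.5534, 0.0301, 0.1409]
tool_rot: [[0.116, 0.993, -0.001], [0.993, -0.116, 0.0], [0.0, -0.001, -1.0]]
wrist_force: [-0.2, -0.3, 1.3]
finger_gap: 0.001
grip_force: 0.0
```

>>> {"name": "move_arm", "arguments": {"series": [{"tx": -0.8, "ty": 0.23, "tz": 0, "ax": 0, "ay": 0, "az": 0, "jaw": 0}, {"tx": -1.17, "ty": 1.17, "tz": 0, "ax": 0, "ay": 0, "az": 0, "jaw": 0}, {"tx": -0.43, "ty": 1.6, "tz": 0, "ax": 0, "ay": 0, "az": 0, "jaw": 0}, {"tx": 0.43, "ty": 1.6, "tz": 0, "ax": 0, "ay": 0, "az": 0, "jaw": 0}, {"tx": 1.17, "ty": 1.17, "tz": 0, "ax": 0, "ay": 0, "az": 0, "jaw": 0}]}}

```text
time: 7.45
tcp_pos: [0.6119, 0.0127, 0.1416]
tool_rot: [[0.119, 0.993, 0.001], [0.993, -0.119, -0.001], [-0.0, 0.002, -1.0]]
wrist_force: [-0.0, -0.5, -0.1]
finger_gap: -0.001
grip_force: 0.4
```

>>> {"name": "move_arm", "arguments": {"series": [{"tx": 1.6, "ty": 0.43, "tz": 0, "ax": 0, "ay": 0, "az": 0, "jaw": 0}, {"tx": 1.6, "ty": -0.43, "tz": 0, "ax": 0, "ay": 0, "az": 0, "jaw": 0}, {"tx": 1.17, "ty": -1.17, "tz": 0, "ax": 0, "ay": 0, "az": 0, "jaw": 0}, {"tx": 0.43, "ty": -1.6, "tz": 0, "ax": 0, "ay": 0, "az": 0, "jaw": 0}, {"tx": -0.43, "ty": -1.6, "tz": 0, "ax": 0, "ay": 0, "az": 0, "jaw": 0}]}}

```text
time: 7.95
tcp_pos: [0.5702, 0.065, 0.141]
tool_rot: [[0.115, 0.993, 0.0], [0.993, -0.115, 0.0], [0.001, 0.0, -1.0]]
wrist_force: [0.5, 0.5, 0.3]
finger_gap: -0.001
grip_force: 0.5
```

```bash
python3 -c "
from h import *
rep('w8')" 2>/dev/null
```

```text
8.0 [0.5679 0.0645 0.1412] rel [-19.9  28.4] phi 125.0 r 34.7 [1.1 0.7 0.7] (0, 846, 'red', np.float64(nan), 'bar', np.float64(nan), 'mid', array([ 0.4, 17.5]))
```

>>> {"name": "move_arm", "arguments": {"series": [{"tx": -0.51, "ty": -0.66, "tz": 0, "ax": 0, "ay": 0, "az": 0, "jaw": 0}, {"tx": -0.66, "ty": -0.51, "tz": 0, "ax": 0, "ay": 0, "az": 0, "jaw": 0}, {"tx": -0.77, "ty": -0.32, "tz": 0, "ax": 0, "ay": 0, "az": 0, "jaw": 0}, {"tx": -0.83, "ty": -0.11, "tz": 0, "ax": 0, "ay": 0, "az": 0, "jaw": 0}, {"tx": -0.83, "ty": 0.11, "tz": 0, "ax": 0, "ay": 0, "az": 0, "jaw": 0}]}}

```text
time: 8.5
tcp_pos: [0.5525, 0.0284, 0.1407]
tool_rot: [[0.117, 0.993, -0.0], [0.993, -0.117, 0.0], [0.0, -0.0, -1.0]]
wrist_force: [-0.7, 2.6, 0.1]
finger_gap: -0.001
grip_force: 1.1
```

>>> {"name": "move_arm", "arguments": {"series": [{"tx": -0.77, "ty": 0.32, "tz": 0, "ax": 0, "ay": 0, "az": 0, "jaw": 0}, {"tx": -0.66, "ty": 0.51, "tz": 0, "ax": 0, "ay": 0, "az": 0, "jaw": 0}, {"tx": -0.51, "ty": 0.66, "tz": 0, "ax": 0, "ay": 0, "az": 0, "jaw": 0}, {"tx": -0.32, "ty": 0.77, "tz": 0, "ax": 0, "ay": 0, "az": 0, "jaw": 0}, {"tx": -0.11, "ty": 0.83, "tz": 0, "ax": 0, "ay": 0, "az": 0, "jaw": 0}]}}

```text
time: 9.0
tcp_pos: [0.5813, 0.0015, 0.1406]
tool_rot: [[0.117, 0.993, -0.0], [0.993, -0.117, -0.0], [-0.0, -0.0, -1.0]]
wrist_force: [-2.2, 0.0, 0.5]
finger_gap: 0.003
grip_force: 0.9
```

```bash
python3 -c "
from h import *
rep('w9');stripe('w9')" 2>/dev/null
```

```text
9.05 [0.5825 0.0013 0.1406] rel [  2.  -32.6] phi -86.6 r 32.7 [-2.1 -1.1 -0. ] (1094, 13763, 'red', np.float64(34.16), 'bar', np.float64(35.49), 'mid', array([-1.4,  5.2]))
stripe 34.19713834217522 centre [ 12.8 -15.1] len 34.569801322088296
```

>>> {"name": "move_arm", "arguments": {"series": [{"tx": 0.11, "ty": 0.83, "tz": 0, "ax": 0, "ay": 0, "az": 0, "jaw": 0}, {"tx": 0.32, "ty": 0.77, "tz": 0, "ax": 0, "ay": 0, "az": 0, "jaw": 0}, {"tx": 0.4, "ty": 0.5, "tz": 0, "ax": 0, "ay": 0, "az": 0, "jaw": 0}, {"tx": 0.35, "ty": 0.35, "tz": 0, "ax": 0, "ay": 0, "az": 0, "jaw": 0}, {"tx": 0.3, "ty": 0.25, "tz": 0, "ax": 0, "ay": 0, "az": 0, "jaw": 0}]}}

```text
time: 9.55
tcp_pos: [0.6096, 0.014, 0.1407]
tool_rot: [[0.117, 0.993, 0.0], [0.993, -0.117, -0.0], [-0.0, 0.0, -1.0]]
wrist_force: [-1.9, -1.4, 0.7]
finger_gap: 0.001
grip_force: 0.8
```

```bash
python3 -c "
from h import *
rep('w10');stripe('w10')" 2>/dev/null
```

```text
9.6 [0.6099 0.0143 0.1408] rel [ 27.6 -16.6] phi -31.0 r 32.2 [-1.4 -0.5 -0.9] (1211, 9385, 'red', np.float64(39.86), 'bar', np.float64(39.03), 'mid', array([-1. ,  3.9]))
stripe 0.558902377887273 centre [19.7 -0.1] len 37.80381818367638
```

>>> {"name": "move_arm", "arguments": {"series": [{"tx": 0.38, "ty": 0.18, "tz": 0, "ax": 0, "ay": 0, "az": 0, "jaw": 0}, {"tx": 0.38, "ty": 0.13, "tz": 0, "ax": 0, "ay": 0, "az": 0, "jaw": 0}, {"tx": 0.38, "ty": 0.08, "tz": 0, "ax": 0, "ay": 0, "az": 0, "jaw": 0}, {"tx": 0.3, "ty": 0.04, "tz": 0, "ax": 0, "ay": 0, "az": 0, "jaw": 0}, {"tx": 0.2, "ty": 0, "tz": 0, "ax": 0, "ay": 0, "az": 0, "jaw": 0}]}}

```text
time: 10.1
tcp_pos: [0.6155, 0.0296, 0.1409]
tool_rot: [[0.117, 0.993, 0.0], [0.993, -0.117, -0.0], [-0.0, 0.0, -1.0]]
wrist_force: [0.1, -3.8, -1.0]
finger_gap: 0.0
grip_force: 1.2
```

```bash
python3 -c "
from h import *
rep('w11');stripe('w11')" 2>/dev/null
```

```text
10.15 [0.6156 0.0298 0.1409] rel [31.5 -0.5] phi -0.9 r 31.5 [-0.1 -2.8  0.2] (1065, 7236, 'red', np.float64(3.53), 'bar', np.float64(1.52), 'mid', array([-0.4,  6.9]))
stripe 4.4456338611082975 centre [16.8 11.6] len 44.12544578695403
```

>>> {"name": "move_arm", "arguments": {"series": [{"tx": 0.15, "ty": 0, "tz": 0, "ax": 0, "ay": 0, "az": 0, "jaw": 0}, {"tx": 0.1, "ty": 0, "tz": 0, "ax": 0, "ay": 0, "az": 0, "jaw": 0}, {"tx": 0, "ty": 0, "tz": 0, "ax": 0, "ay": 0, "az": 0, "jaw": 0}, {"tx": -0.4, "ty": 0.1, "tz": 0, "ax": 0, "ay": 0, "az": 0, "jaw": 0}, {"tx": -0.4, "ty": 0.1, "tz": -2, "ax": 0, "ay": 0, "az": 0, "jaw": 0}]}}

```text
time: 10.65
tcp_pos: [0.6157, 0.0238, 0.159]
tool_rot: [[0.117, 0.993, -0.004], [0.993, -0.117, 0.001], [0.001, -0.004, -1.0]]
wrist_force: [0.9, 0.8, 0.2]
finger_gap: 0.001
grip_force: 0.0
```

>>> {"name": "move_arm", "arguments": {"series": [{"tx": 0, "ty": 0, "tz": -3.5, "ax": 0, "ay": 0, "az": 0, "jaw": 0}, {"tx": 0, "ty": -3.8, "tz": -3.5, "ax": 0, "ay": 0, "az": 0, "jaw": 0}, {"tx": 0, "ty": -4, "tz": 0, "ax": 0, "ay": 0, "az": 0, "jaw": 0}, {"tx": 0, "ty": 0, "tz": 0, "ax": 0, "ay": 0, "az": 0, "jaw": 0}, {"tx": 0, "ty": 0, "tz": 0, "ax": 0, "ay": 0, "az": 0, "jaw": 0}]}}

```text
time: 11.15
tcp_pos: [0.5402, 0.0327, 0.2302]
tool_rot: [[0.117, 0.993, 0.001], [0.993, -0.117, 0.0], [0.0, 0.001, -1.0]]
wrist_force: [0.1, -0.7, 0.5]
finger_gap: -0.004
grip_force: 0.0
```

```bash
python3 -c "
from h import *
rep('w12');stripe('w12')" 2>/dev/null
```

```text
11.2 [0.5409 0.0326 0.2298] rel [-43.   -6.4] phi -171.5 r 43.5 [ 0.9 -0.9 -0.6] (445, 3870, 'red', np.float64(4.36), 'bar', np.float64(3.44), 'mid', array([3.9, 0.5]))
stripe 5.067450764405589 centre [15.8 12.4] len 36.5309230786655
```

```bash
python3 - <<'E'
from h import *
im=cv2.imread("pics/w12.png"); c=eyes.calibration("wrist"); u,v=px(c,[*AX,.129])[0]; print(u,v,px(c,[*box(.068,.03),.123]))
x,y=int(u)-75,int(v)-75; print(x,y); cv2.imwrite("pics/w12c.png",cv2.resize(im[y:y+150,x:x+150],None,fx=4,fy=4,interpolation=cv2.INTER_CUBIC))
E
```

```text
339.21405352896136 198.1904808200568 [[401.84360828 196.13935477]]
264 123
```

View pics/w12c.png

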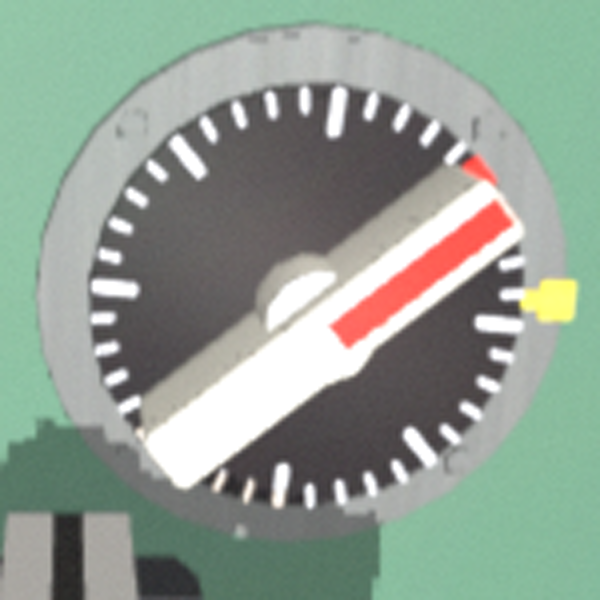

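The enlarged crop shows the red zero mark at (482,170), the long "5" mark at (497,322) and the index at (550,300). The dial therefore reads about 4.2 to 4.3, which is inside tolerance but close to its edge. I'll nudge it about 0.6 further anticlockwise.

>>> {"name": "move_arm", "arguments": {"series": [{"tx": -0.16, "ty": 3.75, "tz": 0, "ax": 0, "ay": 0, "az": 0, "jaw": 0}, {"tx": 0, "ty": 3.75, "tz": 1, "ax": 0, "ay": 0, "az": 0, "jaw": 0}, {"tx": 0, "ty": 0, "tz": 4, "ax": 0, "ay": 0, "az": 0, "jaw": 0}, {"tx": 0, "ty": 0, "tz": 3.95, "ax": 0, "ay": 0, "az": 0, "jaw": 0}, {"tx": 0, "ty": 0, "tz": 0, "ax": 0, "ay": 0, "az": 0, "jaw": 0}]}}

```text
time: 11.7
tcp_pos: [0.6131, 0.0223, 0.135]
tool_rot: [[0.117, 0.993, -0.008], [0.993, -0.117, 0.001], [0.0, -0.008, -1.0]]
wrist_force: [0.3, -0.7, -0.0]
finger_gap: -0.002
grip_force: 0.0
```

```bash
python3 -c "
from h import *
rep('w13')" 2>/dev/null
```

```text
11.75 [0.6141 0.0223 0.1383] rel [30.9 -8.1] phi -14.8 r 32.0 [ 0.  -0.4  1. ] (1185, 8076, 'red', np.float64(4.17), 'bar', np.float64(1.72), 'mid', array([-1.2,  6.1]))
```

>>> {"name": "move_arm", "arguments": {"series": [{"tx": 0.5, "ty": 0.1, "tz": 0, "ax": 0, "ay": 0, "az": 0, "jaw": 0}, {"tx": 0.4, "ty": 0, "tz": 0, "ax": 0, "ay": 0, "az": 0, "jaw": 0}, {"tx": 0.2, "ty": 0, "tz": 0, "ax": 0, "ay": 0, "az": 0, "jaw": 0}, {"tx": 0.15, "ty": 0, "tz": 0, "ax": 0, "ay": 0, "az": 0, "jaw": 0}, {"tx": 0.1, "ty": 0, "tz": 0, "ax": 0, "ay": 0, "az": 0, "jaw": 0}]}}

```text
time: 12.25
tcp_pos: [0.6178, 0.0356, 0.1409]
tool_rot: [[0.117, 0.993, 0.001], [0.993, -0.117, -0.0], [-0.0, 0.001, -1.0]]
wrist_force: [1.7, -3.5, 2.5]
finger_gap: 0.001
grip_force: 1.2
```

```bash
python3 -c "
from h import *
rep('w14')" 2>/dev/null
```

```text
12.3 [0.6177 0.0357 0.1407] rel [32.9  5.6] phi 9.6 r 33.4 [ 1.3 -2.9  1.6] (1038, 4992, 'red', np.float64(4.75), 'bar', np.float64(1.06), 'mid', array([ 1.5, 11.8]))
```

>>> {"name": "move_arm", "arguments": {"series": [{"tx": -0.4, "ty": 0.1, "tz": 0, "ax": 0, "ay": 0, "az": 0, "jaw": 0}, {"tx": -0.4, "ty": 0.1, "tz": -2, "ax": 0, "ay": 0, "az": 0, "jaw": 0}, {"tx": 0, "ty": 0, "tz": -3.5, "ax": 0, "ay": 0, "az": 0, "jaw": 0}, {"tx": -0.2, "ty": -3.8, "tz": -3.5, "ax": 0, "ay": 0, "az": 0, "jaw": 0}, {"tx": 0, "ty": -4, "tz": 0, "ax": 0, "ay": 0, "az": 0, "jaw": 0}]}}

```text
time: 12.8
tcp_pos: [0.543, 0.034, 0.2321]
tool_rot: [[0.117, 0.993, 0.005], [0.993, -0.117, -0.0], [0.001, 0.005, -1.0]]
wrist_force: [-0.2, -0.0, 0.2]
finger_gap: -0.001
grip_force: 0.0
```

>>> {"name": "move_arm", "arguments": {"series": [{"tx": 0, "ty": 0, "tz": 0, "ax": 0, "ay": 0, "az": 0, "jaw": 0}, {"tx": 0, "ty": 0, "tz": 0, "ax": 0, "ay": 0, "az": 0, "jaw": 0}, {"tx": 0, "ty": 0, "tz": 0, "ax": 0, "ay": 0, "az": 0, "jaw": 0}, {"tx": 0, "ty": 0, "tz": 0, "ax": 0, "ay": 0, "az": 0, "jaw": 0}, {"tx": 0, "ty": 0, "tz": 0, "ax": 0, "ay": 0, "az": 0, "jaw": 0}]}}

```text
time: 13.3
tcp_pos: [0.5425, 0.0344, 0.2285]
tool_rot: [[0.117, 0.993, -0.001], [0.993, -0.117, 0.0], [0.0, -0.001, -1.0]]
wrist_force: [-0.2, -0.4, -0.2]
finger_gap: -0.0
grip_force: 0.0
```

```bash
python3 -c "
from h import *
rep('w15')" 2>/dev/null
```

```text
13.35 [0.5424 0.0344 0.2286] rel [-41.7  -4.5] phi -173.8 r 42.0 [0.3 0.3 0.2] (463, 3763, 'red', np.float64(4.99), 'bar', np.float64(3.81), 'mid', array([4.3, 1.3]))
```

>>> {"name": "move_arm", "arguments": {"series": [{"tx": 2.7, "ty": 1.9, "tz": 0, "ax": 0, "ay": 0, "az": 0, "jaw": 0}, {"tx": 0, "ty": 0, "tz": 3, "ax": 0, "ay": 0, "az": 0, "jaw": 0}, {"tx": 0, "ty": 0, "tz": 3, "ax": 0, "ay": 0, "az": 0, "jaw": 0}, {"tx": 0, "ty": 0, "tz": 2.8, "ax": 0, "ay": 0, "az": 0, "jaw": 0}, {"tx": 0, "ty": 0, "tz": 0, "ax": 0, "ay": 0, "az": 0, "jaw": 0}]}}

```text
time: 13.85
tcp_pos: [0.5623, 0.0591, 0.1379]
tool_rot: [[0.117, 0.993, -0.006], [0.993, -0.117, 0.0], [-0.0, -0.006, -1.0]]
wrist_force: [-0.2, -1.0, 0.5]
finger_gap: -0.003
grip_force: 0.0
```

>>> {"name": "move_arm", "arguments": {"series": [{"tx": 0.51, "ty": 0.66, "tz": 0, "ax": 0, "ay": 0, "az": 0, "jaw": 0}, {"tx": 0.32, "ty": 0.77, "tz": 0, "ax": 0, "ay": 0, "az": 0, "jaw": 0}, {"tx": 0.11, "ty": 0.83, "tz": 0, "ax": 0, "ay": 0, "az": 0, "jaw": 0}, {"tx": -0.11, "ty": 0.83, "tz": 0, "ax": 0, "ay": 0, "az": 0, "jaw": 0}, {"tx": -0.32, "ty": 0.77, "tz": 0, "ax": 0, "ay": 0, "az": 0, "jaw": 0}]}}

```text
time: 14.35
tcp_pos: [0.6038, 0.0596, 0.1413]
tool_rot: [[0.117, 0.993, 0.0], [0.993, -0.117, 0.0], [0.0, 0.0, -1.0]]
wrist_force: [-0.4, 0.8, 0.1]
finger_gap: 0.002
grip_force: 0.6
```

>>> {"name": "move_arm", "arguments": {"series": [{"tx": -0.51, "ty": 0.66, "tz": 0, "ax": 0, "ay": 0, "az": 0, "jaw": 0}, {"tx": -0.66, "ty": 0.51, "tz": 0, "ax": 0, "ay": 0, "az": 0, "jaw": 0}, {"tx": -0.77, "ty": 0.32, "tz": 0, "ax": 0, "ay": 0, "az": 0, "jaw": 0}, {"tx": -0.83, "ty": 0.11, "tz": 0, "ax": 0, "ay": 0, "az": 0, "jaw": 0}, {"tx": -0.83, "ty": -0.11, "tz": 0, "ax": 0, "ay": 0, "az": 0, "jaw": 0}]}}

```text
time: 14.85
tcp_pos: [0.6136, 0.0212, 0.141]
tool_rot: [[0.117, 0.993, 0.0], [0.993, -0.117, -0.0], [0.0, 0.0, -1.0]]
wrist_force: [0.9, 0.8, 0.2]
finger_gap: 0.001
grip_force: 0.6
```

>>> {"name": "move_arm", "arguments": {"series": [{"tx": -0.77, "ty": -0.32, "tz": 0, "ax": 0, "ay": 0, "az": 0, "jaw": 0}, {"tx": -0.66, "ty": -0.51, "tz": 0, "ax": 0, "ay": 0, "az": 0, "jaw": 0}, {"tx": -0.36, "ty": -0.43, "tz": 0, "ax": 0, "ay": 0, "az": 0, "jaw": 0}, {"tx": -0.28, "ty": -0.48, "tz": 0, "ax": 0, "ay": 0, "az": 0, "jaw": 0}, {"tx": -0.11, "ty": -0.26, "tz": 0, "ax": 0, "ay": 0, "az": 0, "jaw": 0}]}}

```text
time: 15.35
tcp_pos: [0.5906, 0.0026, 0.1412]
tool_rot: [[0.117, 0.993, 0.0], [0.993, -0.117, -0.0], [-0.0, 0.0, -1.0]]
wrist_force: [1.2, 0.0, -2.2]
finger_gap: -0.001
grip_force: 0.6
```

```bash
python3 -c "
from h import *
rep('w16')
stripe('w16')" 2>/dev/null
```

```text
15.4 [0.5904 0.0027 0.1412] rel [  9.7 -30.3] phi -72.3 r 31.8 [0.6 0.2 0.3] (1058, 12206, 'red', np.float64(27.63), 'bar', np.float64(26.36), 'mid', array([-0.1,  4.8]))
stripe 27.612190766882108 centre [ -7.  -17.4] len 34.43779763002537
```

>>> {"name": "move_arm", "arguments": {"series": [{"tx": -0.1, "ty": -0.5, "tz": 0, "ax": 0, "ay": 0, "az": 0, "jaw": 0}, {"tx": -0.05, "ty": -0.4, "tz": 0, "ax": 0, "ay": 0, "az": 0, "jaw": 0}, {"tx": 0, "ty": -0.3, "tz": 0, "ax": 0, "ay": 0, "az": 0, "jaw": 0}, {"tx": 0.02, "ty": -0.2, "tz": 0, "ax": 0, "ay": 0, "az": 0, "jaw": 0}, {"tx": 0.02, "ty": -0.1, "tz": 0, "ax": 0, "ay": 0, "az": 0, "jaw": 0}]}}

```text
time: 15.9
tcp_pos: [0.5759, 0.0035, 0.141]
tool_rot: [[0.117, 0.993, -0.0], [0.993, -0.117, -0.0], [-0.0, -0.0, -1.0]]
wrist_force: [0.9, -0.2, -0.3]
finger_gap: 0.001
grip_force: 0.5
```

```bash
python3 -c "
from h import *
rep('w17')
stripe('w17')" 2>/dev/null
```

```text
15.95 [0.5759 0.0036 0.141 ] rel [ -4.9 -31.2] phi -98.9 r 31.6 [ 0.9 -1.  -0.3] (1101, 11565, 'red', np.float64(24.97), 'bar', np.float64(22.98), 'mid', array([0.6, 2.3]))
stripe 24.818309368321664 centre [-13.2 -13.1] len 34.50705853113574
index rel [41.08043603 -0.52344106]
```

>>> {"name": "move_arm", "arguments": {"series": [{"tx": 0, "ty": 0.4, "tz": 0, "ax": 0, "ay": 0, "az": 0, "jaw": 0}, {"tx": 0, "ty": 0.1, "tz": -4, "ax": 0, "ay": 0, "az": 0, "jaw": 0}, {"tx": -4, "ty": 0, "tz": 0, "ax": 0, "ay": 0, "az": 0, "jaw": 0}, {"tx": -4.2, "ty": 0, "tz": 0, "ax": 0, "ay": 0, "az": 0, "jaw": 0}, {"tx": -4, "ty": 0, "tz": 0, "ax": 0, "ay": 0, "az": 0, "jaw": 0}]}}

```text
time: 16.45
tcp_pos: [0.5668, -0.1196, 0.1812]
tool_rot: [[0.116, 0.993, 0.0], [0.993, -0.116, -0.0], [-0.0, 0.0, -1.0]]
wrist_force: [0.1, 0.8, -0.9]
finger_gap: -0.003
grip_force: 0.0
```

>>> {"name": "move_arm", "arguments": {"series": [{"tx": 0, "ty": 0, "tz": 0, "ax": 0, "ay": 0, "az": 0, "jaw": 0}, {"tx": 0, "ty": 0, "tz": 2, "ax": 0, "ay": 0, "az": 0, "jaw": 0}, {"tx": 0, "ty": 0, "tz": 2, "ax": 0, "ay": 0, "az": 0, "jaw": 0}, {"tx": 0, "ty": 0, "tz": 1.3, "ax": 0, "ay": 0, "az": 0, "jaw": 0}, {"tx": 0, "ty": 0, "tz": 0, "ax": 0, "ay": 0, "az": 0, "jaw": 0}]}}

```text
time: 16.95
tcp_pos: [0.566, -0.1176, 0.1264]
tool_rot: [[0.117, 0.993, -0.003], [0.993, -0.117, 0.001], [0.001, -0.003, -1.0]]
wrist_force: [0.3, 0.9, 0.4]
finger_gap: 0.001
grip_force: 0.0
```

```bash
python3 -c "
from h import *
rep('w18')" 2>/dev/null; python3 -c "
from h import *
c=eyes.calibration('wrist'); im=cv2.imread('pics/w18.png')
print(px(c,[*box(.02,-.092),.143]))
u,v=px(c,[*box(.02,-.08),.117])[0]; x,y=max(0,int(u)-140),max(0,int(v)-130)
cv2.imwrite('pics/w18c.png',im[y:y+300,x:x+300]);print(x,y)"
```

```text
[[280.79955834 212.26805036]]
140 40
```

View pics/w18c.png

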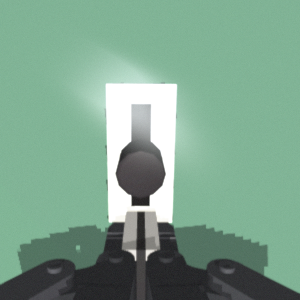

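The crop shows the black knob at (141,170), in line with the shut fingertip at (141,225) behind it, with the slot leading up towards the dial. Now I push the knob towards the dial.

>>> {"name": "move_arm", "arguments": {"series": [{"tx": 0.7, "ty": 0, "tz": 0, "ax": 0, "ay": 0, "az": 0, "jaw": 0}, {"tx": 0.4, "ty": 0, "tz": 0, "ax": 0, "ay": 0, "az": 0, "jaw": 0}, {"tx": 0.4, "ty": 0, "tz": 0, "ax": 0, "ay": 0, "az": 0, "jaw": 0}, {"tx": 0.3, "ty": 0, "tz": 0, "ax": 0, "ay": 0, "az": 0, "jaw": 0}, {"tx": 0, "ty": 0, "tz": 0, "ax": 0, "ay": 0, "az": 0, "jaw": 0}]}}

```text
time: 17.5
tcp_pos: [0.5691, -0.0999, 0.1283]
tool_rot: [[0.116, 0.993, 0.0], [0.993, -0.116, 0.0], [0.0, 0.0, -1.0]]
wrist_force: [0.2, 0.5, -0.9]
finger_gap: 0.002
grip_force: 0.0
```

```bash
python3 -c "
from h import *
rep('w19')" 2>/dev/null|| python3 -c "
from h import *
s=ctrl.get_state();print((RB.T@(s['tcp_pos'][:2]-AX)*1000).round(1),s['tcp_pos'],s['wrist_force'])"
```

```text
17.55 [ 0.5689 -0.1     0.1281] rel [   0.3 -134.9] phi -89.9 r 134.9 [-0.8  0.1 -0.3] (0, 53, 'red', np.float64(nan), 'bar', np.float64(nan), 'mid', array([ -1.4, -37.6]))
```

>>> {"name": "move_arm", "arguments": {"series": [{"tx": 0.3, "ty": 0, "tz": 0, "ax": 0, "ay": 0, "az": 0, "jaw": 0}, {"tx": 0.3, "ty": 0, "tz": 0, "ax": 0, "ay": 0, "az": 0, "jaw": 0}, {"tx": 0.2, "ty": 0, "tz": 0, "ax": 0, "ay": 0, "az": 0, "jaw": 0}, {"tx": 0, "ty": 0, "tz": 0, "ax": 0, "ay": 0, "az": 0, "jaw": 0}, {"tx": 0, "ty": 0, "tz": 0, "ax": 0, "ay": 0, "az": 0, "jaw": 0}]}}

```text
time: 18.05
tcp_pos: [0.5698, -0.0922, 0.1279]
tool_rot: [[0.117, 0.993, -0.0], [0.993, -0.117, 0.001], [0.001, -0.0, -1.0]]
wrist_force: [0.3, 0.4, 0.4]
finger_gap: -0.003
grip_force: 0.0
```

```bash
cat > knob.py <<'E'
from h import *
im,c=shot('wrist'); s=ctrl.get_state(); print((RB.T@(s['tcp_pos'][:2]-AX)*1000).round(1),s['tcp_pos'],s['wrist_force'].round(1))
cv2.imwrite("pics/k%d.png"%(s["time"]*100),im[:,:,::-1])
h=cv2.cvtColor(im,cv2.COLOR_RGB2GRAY); u,v=px(c,[*box(.02,-.08),.143])[0].astype(int)
# dark column profile through the knob (white plate around)
print(u,v,[(r,int(h[r,u-12:u+13].mean()),int(h[r,u-3:u+4].mean())) for r in range(v-60,v+60,6)])
for y in(-.092,-.076): print(y,px(c,[*box(.02,y),.143]).round())
E
python3 knob.py
```

```text
[   0.2 -127. ] [ 0.56975094 -0.09221483  0.12788171] [-0.5 -0.1  0.5]
280 244 [(184, 255, 255), (190, 255, 255), (196, 255, 255), (202, 106, 52), (208, 44, 45), (214, 39, 41), (220, 84, 84), (226, 78, 79), (232, 74, 74), (238, 71, 72), (244, 69, 70), (250, 68, 67), (256, 71, 67), (262, 132, 48), (268, 130, 49), (274, 128, 47), (280, 123, 46), (286, 99, 38), (292, 153, 74), (298, 81, 73)]
-0.092 [[280. 272.]]
-0.076 [[280. 236.]]
```

>>> {"name": "move_arm", "arguments": {"series": [{"tx": 0.2, "ty": 0, "tz": 0, "ax": 0, "ay": 0, "az": 0, "jaw": 0}, {"tx": 0.15, "ty": 0, "tz": 0, "ax": 0, "ay": 0, "az": 0, "jaw": 0}, {"tx": 0.1, "ty": 0, "tz": 0, "ax": 0, "ay": 0, "az": 0, "jaw": 0}, {"tx": 0, "ty": 0, "tz": 0, "ax": 0, "ay": 0, "az": 0, "jaw": 0}, {"tx": 0, "ty": 0, "tz": 0, "ax": 0, "ay": 0, "az": 0, "jaw": 0}]}}

```text
time: 18.6
tcp_pos: [0.57, -0.0909, 0.128]
tool_rot: [[0.119, 0.993, -0.001], [0.993, -0.119, -0.006], [-0.006, -0.001, -1.0]]
wrist_force: [-5.2, -22.1, -0.3]
finger_gap: 0.002
grip_force: 11.4
```

```bash
python3 knob.py
```

```text
[   0.2 -125.7] [ 0.56993537 -0.09091856  0.12802234] [ -5.2 -21.6  -0.6]
280 248 [(188, 255, 255), (194, 255, 255), (200, 255, 255), (206, 60, 45), (212, 40, 39), (218, 62, 88), (224, 80, 80), (230, 76, 77), (236, 72, 73), (242, 70, 70), (248, 69, 69), (254, 68, 68), (260, 115, 61), (266, 130, 48), (272, 127, 46), (278, 119, 44), (284, 98, 37), (290, 161, 64), (296, 89, 73), (302, 52, 73)]
-0.092 [[280. 275.]]
-0.076 [[280. 239.]]
```

The knob is against its end stop: the force is 22 N, and its centre lies at row 238, where full travel predicts 239. Next is the handle.

>>> {"name": "move_arm", "arguments": {"series": [{"tx": -0.7, "ty": 0, "tz": 0, "ax": 0, "ay": 0, "az": 0, "jaw": 0}, {"tx": -0.3, "ty": 0, "tz": -4, "ax": 0, "ay": 0, "az": 0, "jaw": 0}, {"tx": 0, "ty": 0, "tz": -4.7, "ax": 0, "ay": 0, "az": 0, "jaw": 5}, {"tx": 3.5, "ty": -3.8, "tz": 0, "ax": 0, "ay": 0, "az": 0, "jaw": 5}, {"tx": 3.5, "ty": -3.8, "tz": 0, "ax": 0, "ay": 0, "az": 0, "jaw": 5}]}}

```text
time: 19.15
tcp_pos: [0.5047, -0.0219, 0.2161]
tool_rot: [[0.119, 0.993, 0.003], [0.993, -0.119, 0.0], [0.0, 0.003, -1.0]]
wrist_force: [-0.1, 0.6, -1.8]
finger_gap: 0.508
grip_force: 0.0
```

>>> {"name": "move_arm", "arguments": {"series": [{"tx": 3.5, "ty": -3.8, "tz": 0, "ax": 0, "ay": 0, "az": 0, "jaw": 5}, {"tx": 0, "ty": 0, "tz": 0, "ax": 0, "ay": 0, "az": 0, "jaw": 5}, {"tx": 0, "ty": 0, "tz": 0, "ax": 0, "ay": 0, "az": 0, "jaw": 5}, {"tx": 0, "ty": 0, "tz": 0, "ax": 0, "ay": 0, "az": 0, "jaw": 5}, {"tx": 0, "ty": 0, "tz": 0, "ax": 0, "ay": 0, "az": 0, "jaw": 5}]}}

```text
time: 19.65
tcp_pos: [0.4722, 0.0152, 0.2148]
tool_rot: [[0.118, 0.993, -0.0], [0.993, -0.118, 0.0], [0.0, -0.0, -1.0]]
wrist_force: [0.0, -0.8, -0.5]
finger_gap: 0.582
grip_force: 0.0
```

```bash
python3 - <<'E'
from h import *
im,c=shot("wrist"); s=ctrl.get_state(); print(s["time"],s["tcp_pos"],(RB.T@(s["tcp_pos"][:2]-B)*1000).round(1),s["finger_gap"])
plan([*box(-.095,0),.143],83.3,1)
cv2.imwrite("pics/h1.png",im[:,:,::-1])
print(px(c,[[*box(-.095,y),.162] for y in(-.055,0,.055)]).round())
E
```

```text
19.7 [0.47210733 0.01522249 0.21471758] [-89.3  -1.7] 0.5914613043092638
[0.17, -0.57, 7.17] -0.08
[[272. 306.]
 [271. 226.]
 [270. 133.]]
```

View pics/h1.png

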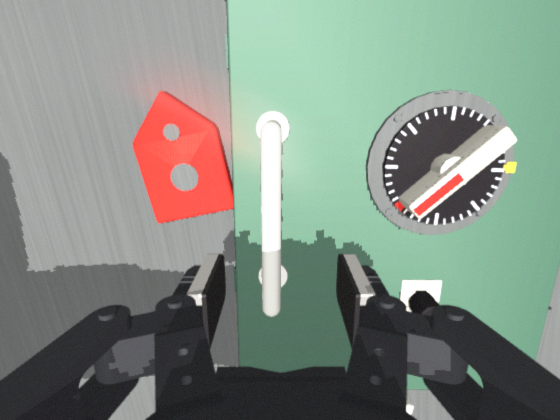

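The bar runs along column 271 from row 125 to 312, matching the prediction, and the dial still reads about 25. Next I descend and grip the bar.

>>> {"name": "move_arm", "arguments": {"series": [{"tx": 0.17, "ty": -0.57, "tz": 2, "ax": 0, "ay": 0, "az": 0, "jaw": 5}, {"tx": 0, "ty": 0, "tz": 2.7, "ax": 0, "ay": 0, "az": 0, "jaw": 5}, {"tx": 0, "ty": 0, "tz": 2.5, "ax": 0, "ay": 0, "az": 0, "jaw": 5}, {"tx": 0, "ty": 0, "tz": 0, "ax": 0, "ay": 0, "az": 0, "jaw": 5}, {"tx": 0, "ty": 0, "tz": 0, "ax": 0, "ay": 0, "az": 0, "jaw": 0}]}}

```text
time: 20.2
tcp_pos: [0.4663, 0.0179, 0.1434]
tool_rot: [[0.118, 0.993, -0.001], [0.993, -0.118, 0.0], [0.0, -0.001, -1.0]]
wrist_force: [0.2, -0.4, 1.0]
finger_gap: 0.429
grip_force: 0.0
```

>>> {"name": "move_arm", "arguments": {"series": [{"tx": 0, "ty": 0, "tz": 0, "ax": 0, "ay": 0, "az": 0, "jaw": 0}, {"tx": 0, "ty": 0, "tz": 0, "ax": 0, "ay": 0, "az": 0, "jaw": 0}, {"tx": 0, "ty": 0, "tz": 0, "ax": 0, "ay": 0, "az": 0, "jaw": 0}, {"tx": 0, "ty": 0, "tz": 0, "ax": 0, "ay": 0, "az": 0, "jaw": 0}, {"tx": 0, "ty": 0, "tz": 0, "ax": 0, "ay": 0, "az": 0, "jaw": 0}]}}

```text
time: 20.7
tcp_pos: [0.4667, 0.0181, 0.1442]
tool_rot: [[0.117, 0.993, 0.002], [0.993, -0.117, -0.001], [-0.0, 0.002, -1.0]]
wrist_force: [-1.2, -0.9, 5.2]
finger_gap: 0.117
grip_force: 58.4
```

The bar is gripped: the gap is about 10 mm and the grip force 58 N. I start the lift.

>>> {"name": "move_arm", "arguments": {"series": [{"tx": 0, "ty": 0.53, "tz": -1.85, "ax": 0, "ay": 0, "az": 0, "jaw": 0}, {"tx": 0, "ty": 0.69, "tz": -1.8, "ax": 0, "ay": 0, "az": 0, "jaw": 0}, {"tx": 0, "ty": 0.84, "tz": -1.74, "ax": 0, "ay": 0, "az": 0, "jaw": 0}, {"tx": 0, "ty": 0, "tz": 0, "ax": 0, "ay": 0, "az": 0, "jaw": 0}, {"tx": 0, "ty": 0, "tz": 0, "ax": 0, "ay": 0, "az": 0, "jaw": 0}]}}

```text
time: 21.2
tcp_pos: [0.4861, 0.0157, 0.1978]
tool_rot: [[0.117, 0.993, 0.0], [0.993, -0.117, -0.001], [-0.001, 0.0, -1.0]]
wrist_force: [-8.2, -1.8, 6.2]
finger_gap: 0.115
grip_force: 60.1
```

```bash
cat > lid.py <<'E'
from h import *
s=ctrl.get_state(); w=RB.T@(s["tcp_pos"][:2]-B)*1000; x,z=w[0]-120,s["tcp_pos"][2]*1000+19-111
print(s["time"],w.round(1),"handle r",np.hypot(x,z).round(1),"lid deg",(np.degrees(np.arctan2(z,-x))-13.34).round(1),s["wrist_force"].round(1),s["finger_gap"],s["grip_force"],s["tool_rot"].round(3).tolist())
E
python3 lid.py
```

```text
21.2 [-75.5   0.4] handle r 222.3 lid deg 15.1 [-8.2 -1.8  6.2] 0.11493148126549509 60.0757098197937 [[0.117, 0.993, 0.0], [0.993, -0.117, -0.001], [-0.001, 0.0, -1.0]]
```

>>> {"name": "move_arm", "arguments": {"series": [{"tx": 0, "ty": 0.99, "tz": -1.66, "ax": 0, "ay": 0, "az": 0, "jaw": 0}, {"tx": 0, "ty": 1.13, "tz": -1.56, "ax": 0, "ay": 0, "az": 0, "jaw": 0}, {"tx": 0, "ty": 1.26, "tz": -1.46, "ax": 0, "ay": 0, "az": 0, "jaw": 0}, {"tx": 0, "ty": 1.38, "tz": -1.34, "ax": 0, "ay": 0, "az": 0, "jaw": 0}, {"tx": 0, "ty": 0, "tz": 0, "ax": 0, "ay": 0, "az": 0, "jaw": 0}]}}

```text
time: 21.7
tcp_pos: [0.5322, 0.01, 0.2594]
tool_rot: [[0.117, 0.993, -0.002], [0.993, -0.117, -0.001], [-0.001, -0.002, -1.0]]
wrist_force: [-25.1, -1.9, 30.2]
finger_gap: 0.118
grip_force: 62.4
```

```bash
python3 lid.py
```

```text
21.7 [-29.    0.1] handle r 224.1 lid deg 35.0 [-25.1  -1.9  30.2] 0.1182846481785533 62.41199433803558 [[0.117, 0.993, -0.002], [0.993, -0.117, -0.001], [-0.001, -0.002, -1.0]]
```

>>> {"name": "move_arm", "arguments": {"series": [{"tx": 0, "ty": -0.2, "tz": -0.25, "ax": 0, "ay": 0, "az": 0, "jaw": 0}, {"tx": 0, "ty": 1.4, "tz": -1.37, "ax": 0, "ay": 0, "az": 0, "jaw": 0}, {"tx": 0, "ty": 1.63, "tz": -1.11, "ax": 0, "ay": 0, "az": 0, "jaw": 0}, {"tx": 0, "ty": 0, "tz": 0, "ax": 0, "ay": 0, "az": 0, "jaw": 0}, {"tx": 0, "ty": 0, "tz": 0, "ax": 0, "ay": 0, "az": 0, "jaw": 0}]}}

```text
time: 22.2
tcp_pos: [0.5629, 0.0063, 0.2846]
tool_rot: [[0.117, 0.993, 0.002], [0.993, -0.117, -0.001], [-0.001, 0.002, -1.0]]
wrist_force: [6.1, -6.9, -5.9]
finger_gap: 0.112
grip_force: 61.9
```

```bash
python3 lid.py
```

```text
22.2 [ 1.9 -0. ] handle r 225.9 lid deg 45.1 [ 6.1 -6.9 -5.9] 0.11197165054553856 61.93498134613037 [[0.117, 0.993, 0.002], [0.993, -0.117, -0.001], [-0.001, 0.002, -1.0]]
```

>>> {"name": "move_arm", "arguments": {"series": [{"tx": 0, "ty": 1.77, "tz": -0.87, "ax": 0, "ay": 0, "az": 0, "jaw": 0}, {"tx": 0, "ty": 1.79, "tz": -0.8, "ax": 0, "ay": 0, "az": 0, "jaw": 0}, {"tx": 0, "ty": 0, "tz": 0, "ax": 0, "ay": 0, "az": 0, "jaw": 0}, {"tx": 0, "ty": 0, "tz": 0, "ax": 0, "ay": 0, "az": 0, "jaw": 0}, {"tx": 0, "ty": 0, "tz": 0, "ax": 0, "ay": 0, "az": 0, "jaw": 0}]}}

```text
time: 22.7
tcp_pos: [0.5979, 0.0021, 0.3022]
tool_rot: [[0.118, 0.993, 0.004], [0.993, -0.118, -0.002], [-0.001, 0.004, -1.0]]
wrist_force: [3.0, -5.2, 4.5]
finger_gap: 0.113
grip_force: 64.8
```

```bash
python3 lid.py
```

```text
22.7 [37.1 -0. ] handle r 226.0 lid deg 55.1 [ 3.  -5.2  4.5] 0.11278143707810886 64.83392715454102 [[0.118, 0.993, 0.004], [0.993, -0.118, -0.002], [-0.001, 0.004, -1.0]]
```

>>> {"name": "move_arm", "arguments": {"series": [{"tx": 0, "ty": 1.85, "tz": -0.64, "ax": 0, "ay": 0, "az": 0, "jaw": 0}, {"tx": 0, "ty": 1.9, "tz": -0.48, "ax": 0, "ay": 0, "az": 0, "jaw": 0}, {"tx": 0, "ty": 1.94, "tz": -0.31, "ax": 0, "ay": 0, "az": 0, "jaw": 0}, {"tx": 0, "ty": 1.2, "tz": -0.1, "ax": 0, "ay": 0, "az": 0, "jaw": 0}, {"tx": 0, "ty": 0, "tz": 0, "ax": 0, "ay": 0, "az": 0, "jaw": 0}]}}

```text
time: 23.2
tcp_pos: [0.6668, -0.0064, 0.3181]
tool_rot: [[0.118, 0.993, 0.004], [0.993, -0.118, -0.002], [-0.002, 0.004, -1.0]]
wrist_force: [3.2, -7.4, 11.0]
finger_gap: 0.111
grip_force: 65.2
```

```bash
python3 lid.py
```

```text
23.2 [106.6  -0.4] handle r 226.5 lid deg 73.3 [ 3.2 -7.4 11. ] 0.11096343750216943 65.22287607192993 [[0.118, 0.993, 0.004], [0.993, -0.118, -0.002], [-0.002, 0.004, -1.0]]
```

>>> {"name": "move_arm", "arguments": {"series": [{"tx": 0, "ty": 0, "tz": 0, "ax": 0, "ay": 0, "az": 0, "jaw": 3}, {"tx": 0, "ty": 0, "tz": 0, "ax": 0, "ay": 0, "az": 0, "jaw": 3}, {"tx": 0, "ty": 0, "tz": 0, "ax": 0, "ay": 0, "az": 0, "jaw": 3}, {"tx": 0, "ty": 0, "tz": -1, "ax": 0, "ay": 0, "az": 0, "jaw": 3}, {"tx": 0, "ty": 0, "tz": -2, "ax": 0, "ay": 0, "az": 0, "jaw": 3}]}}

```text
time: 23.7
tcp_pos: [0.665, -0.0049, 0.3458]
tool_rot: [[0.117, 0.993, -0.002], [0.993, -0.117, 0.001], [0.0, -0.002, -1.0]]
wrist_force: [-0.6, -0.2, -0.2]
finger_gap: 0.353
grip_force: 0.0
```

>>> {"name": "move_arm", "arguments": {"series": [{"tx": 0, "ty": 0, "tz": -2.5, "ax": 0, "ay": 0, "az": 0, "jaw": 3}, {"tx": 0, "ty": 0, "tz": -2.5, "ax": 0, "ay": 0, "az": 0, "jaw": 3}, {"tx": 0, "ty": 0, "tz": -1, "ax": 0, "ay": 0, "az": 0, "jaw": 3}, {"tx": 0, "ty": 0, "tz": 0, "ax": 0, "ay": 0, "az": 0, "jaw": 3}, {"tx": 0, "ty": 0, "tz": 0, "ax": 0, "ay": 0, "az": 0, "jaw": 3}]}}

```text
time: 24.2
tcp_pos: [0.6659, -0.0052, 0.4057]
tool_rot: [[0.117, 0.993, -0.0], [0.993, -0.117, 0.0], [0.0, -0.0, -1.0]]
wrist_force: [0.2, 0.0, 0.3]
finger_gap: 0.351
grip_force: 0.0
```

```bash
python3 lid.py; python3 -c "
from h import *
im,c=shot('scene'); cv2.imwrite('pics/end.png',im[:,:,::-1])"
```

```text
24.2 [105.6   0.6] handle r 314.0 lid deg 74.0 [0.2 0.  0.3] 0.35065879205434575 0.0 [[0.117, 0.993, -0.0], [0.993, -0.117, 0.0], [0.0, -0.0, -1.0]]
```

View pics/end.png

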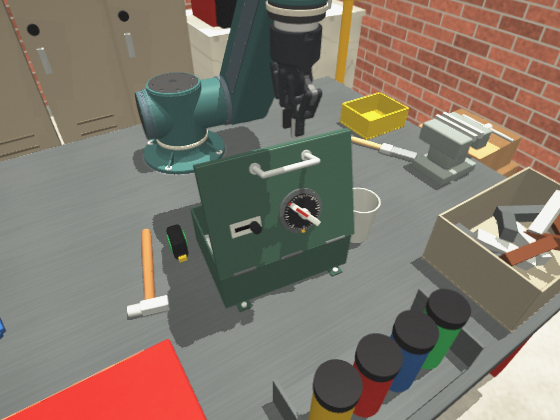

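The scene view shows the lid standing well up with its edge near (275,150). The gripper hangs clear above the lid at (297,115), and the bystanders in view are where they were (the spray can and the magnet are hidden behind the lid).

```bash
python3 -c "
from cell import ticket
print(ticket.close_job())"
```

```text
the job is handed in; nothing more can be done
None
```

The strongbox is open and handed in at about 24 s: the dial stops read about 29.5, 4.9 and 25, the bolt was pushed to its end stop, and the lid was left standing at about 73° with the gripper clear of it.

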